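# Set up the pegged riser pillars and lock the keyhole fence on an inspection pallet

### The arm

A 6-joint arm with a two-finger parallel gripper is mounted at the origin on a cart in front of the work surface, level with it; the furniture and walls round the work are solid. World frame = base frame: x ahead of the robot, y to its left, z up, the work surface at z = 0. Lengths are in m, angles in rad, forces in N, time in s.
With the tool pointing down it reaches from about 0.35 to 0.775 m from the base axis. Payload 7.3 kg.
Tool frame: the origin (TCP) lies at the very end of the fingers, on their centre line; the grasp point (between the pads) lies 19 mm behind it; z points along the fingers, y is the direction in which the jaws open and shut (so a half turn about z gives the same grasp; the last joint's range is limited). The gripper opens to 92 mm and grips with 3 to 60 N. Pads are 19 mm wide; open, the fingers measure 130 mm over their backs; the gripper's body (75 mm by 190 mm) begins 47 mm behind the grasp point.
Start: joints at [-1.408, 0.342, 1.524, -0, 1.275, -0.146], TCP at [0.16, -0.5, 0.227] pointing down, gripper open.
Joint ranges: [-2.53, 2.53], [-0.77, 2.02], [0.04, 2.7], [-1, 4.14], [0.28, 2.66], [-3.11, 3.11]. Speed limits (rad/s): [2.57, 2.57, 3.14, 3.14, 3.14, 3.14].

### API

Orientations are given as [roll, pitch, yaw] about the fixed x, y, z axes, in that order (R = Rz(yaw) Ry(pitch) Rx(roll)).
In Python, from cell import monitor, eyes, order gives the robot as it stands. The module is installed in compiled form; this text tells all that it offers.
- The arm moves only by the tool carry_out, never from a script. Its argument "targets" is a list of rows, each a list of 2 entries, a list of its own where there are three numbers: the shift along the tool's x, y, z in m, then the turn about the tool's z in rad. In form: [[[dx, dy, dz], twist], ...]. A call has 1 to 10 rows; each row shifts and turns the pose as measured when the row begins, along the tool's axes as they then stand; what a row does not reach is not made up. A row lasts 1/8 s, in which the tool goes at most 62.5 mm and 10.7 degrees, less where a joint would pass 70% of its speed; a pose out of reach is approached as far as the arm can. A call is refused whole if a number of a shift passes 0.0625 or a number of a turn 0.188, either way. A call with a gripper value outside its range is refused whole. "fingers" is the closure, from 0 (fully open) to 1 (shut), set as the call begins (left out, the last holds). The fingers move at their own pace and stop on an object; "grip_force" is the grip in N (left out, the last holds). Time passes only in rows, so rows that do not move let the fingers close. It gives the time, the measured TCP pose, the force and the opening at its end, in the units of the state.
- monitor.observe(): the state, without advancing time (a new reading comes with each control period).
- eyes.read_camera(name): name is "side" or "top" or "wrist"; returns the picture (400x640x3 uint8, red, green, blue); there is no depth.
- eyes.camera_info(name): a dict with "K" (3x3 intrinsics, pixels), "rvec" (rotation vector, rad) and "tvec" (3), from world to camera coordinates, as OpenCV has them. Camera axes: x right, y down, z forward; pixel columns grow to the right and rows downward; lengths in m; the calibration is good to about 2 mm. A picture is of the moment at which its call begins: read the wrist's pose just before it. camera_info takes no time and is no camera call; for the wrist camera it gives the pose at the moment of the call.
- order.hand_in(): hands the job in, once; it reports no verdict.
The state is a dict: "time": time; "qpos": joint angles; "qvel": joint speeds; "joint_efforts": joint torques, N m; "tool_pos": TCP position; "tool_rot": TCP orientation; "contact_force": force on the tool from outside, world axes, zero at the start; "torque": the same for the moment, N m; "opening": finger opening in m.
Only numpy, scipy, OpenCV 4.12 (cv2) and the standard library are available. Lean on these libraries where they do the work, as an engineer would, in place of code of your own. Each camera call takes 0.05 s, during which the arm holds its last target.

### The job

Set up the inspection pallet: clear whatever RF adapters lie on it into the sample tray, and press every steel riser block onto the pegs until it sits fully home, one on each of the pallet's two stud pairs first and any further ones on top of those, never more than two high. Only when all the risers are home, lower the keyhole fence over the two headed screws so that its plate lies flat on the pallet, and slide it along to the end of its slots so that it is locked under the heads. Leave the loupe where it is.

Things in the scene. Friction and masses are not known exactly. Their poses are not given: they have to be found in the camera images.
- pallet: Fixed flat aluminium plate, 150 (x) x 200 (y) x 14 mm, on the worktop. Origin: centre of its underside; z up. Along its back (+x) two stud pairs, each marked by a dark rectangle; along its front (-x) two headed screws. Each pair: two oblong studs 40 mm apart along y, each 20 (x) x 12.4 (y) x 10.4 mm tall with a rounded top and a springy wire along both long sides near the root on the plate's top
- left_low (a point): Lower place on the left stud pair (pallet frame +38, +50, +14 mm), origin level with the riser's underside (centre) when one is fully home there. Axes parallel to the pallet's
- left_high (a point): Upper place at the left, 30 mm above left_low: on top of the lower riser, origin level with the riser's underside (centre) when one is fully home there
- right_low (a point): Lower place on the right stud pair (pallet frame +38, -50, +14 mm), origin level with the riser's underside (centre) when one is fully home there
- right_high (a point): Upper place at the right, 30 mm above right_low, origin level with the riser's underside (centre) when one is fully home there
- screws_mid (a point): Midway between the two headed screws, on the pallet's top (pallet frame -42, 0, +14 mm). The screws stand 44 mm to either side along the pallet's y: shank 7 mm across; head 15 mm across, 4 mm thick, its underside 7 mm and its top 11 mm above the pallet's top
- lock_a (a point): Where the fence's origin is when locked with its +y along the pallet's +y: 16 mm to -y of screws_mid. Put its origin over screws_mid, lower it flat, then slide it 16 mm towards its own -y until the slots' ends stop it; it slides freely
- lock_b (a point): The same if the fence is fitted the other way round (its +y along the pallet's -y): 16 mm to +y of screws_mid. Either way round is right
- riser_1: Loose steel riser, 0.16 kg, upright on the worktop, or absent. 32 (x) x 64 (y) x 30 mm, plus two studs on top like the pallet's; two sockets below, 21 x 13 x 11.5 mm deep, 40 mm apart in y. Origin: centre of its underside; z up. Fits either way round (half turn). The wires make the last 2 to 4 mm a tight fit: press with 4 to 15 N on the sides or top; it stays
- riser_2: Loose steel riser, 0.16 kg, upright on the worktop, or absent. 32 (x) x 64 (y) x 30 mm, plus two studs on top like the pallet's; two sockets below, 21 x 13 x 11.5 mm deep, 40 mm apart in y. Origin: centre of its underside; z up. Fits either way round (half turn). The wires make the last 2 to 4 mm a tight fit: press with 4 to 15 N on the sides or top; it stays
- riser_3: Loose steel riser, 0.16 kg, upright on the worktop, or absent. 32 (x) x 64 (y) x 30 mm, plus two studs on top like the pallet's; two sockets below, 21 x 13 x 11.5 mm deep, 40 mm apart in y. Origin: centre of its underside; z up. Fits either way round (half turn). The wires make the last 2 to 4 mm a tight fit: press with 4 to 15 N on the sides or top; it stays
- riser_4: Loose steel riser, 0.16 kg, upright on the worktop, or absent. 32 (x) x 64 (y) x 30 mm, plus two studs on top like the pallet's; two sockets below, 21 x 13 x 11.5 mm deep, 40 mm apart in y. Origin: centre of its underside; z up. Fits either way round (half turn). The wires make the last 2 to 4 mm a tight fit: press with 4 to 15 N on the sides or top; it stays
- fence: Loose dark steel fence, 0.18 kg: plate 44 (x) x 140 (y) x 5 mm; rib on its middle to pinch, 12 (x) x 34 mm (y), top 36 mm above the plate's underside. Origin: centre of the underside; z up. Two keyholes on x = 0: square entries 18.5 mm wide at y = -44 and +44 mm, each continued towards +y by a 10 mm wide slot that stops the screw 16 mm from the entry's centre
- sample_tray: Fixed open grey tray, 90 (x) x 140 (y) x 21 mm high outside, at the right behind; floor 3 mm thick, walls 2 mm. Origin: centre of its underside; z up
- adapter_a: Small round metal RF adapter, 21 mm across, 38 mm long, 0.045 kg, on the pallet, lying with its length (y) roughly along the pallet's y, between the two screws or between the two stud pairs, in the way of the job; it may be absent. Grip its thick 20 mm wide part across x: that spans y = -2 to +16 mm from the origin, z = 0 to 21 mm; the thin end points to -y. Origin: on its underside
- adapter_b: Small round metal RF adapter, 21 mm across, 38 mm long, 0.045 kg, on the pallet, lying with its length (y) roughly along the pallet's y, between the two screws or between the two stud pairs, in the way of the job; it may be absent. Grip its thick 20 mm wide part across x: that spans y = -2 to +16 mm from the origin, z = 0 to 21 mm; the thin end points to -y. Origin: on its underside
- loupe: Black eye loupe, 38 mm across, 43 mm tall, standing at the right; to be left alone. Origin: centre of its underside

How it is judged:
On the way, in this order (a step that is already met when the one before it is completed fails the run):
1. all risers fully home on the studs, both stud pairs of the pallet used (((horizontal distance between riser_1 and left_low below 0.003 m and z of riser_1 in the frame of left_low between -0.004 and 0.0018 m and angle between riser_1's own z axis and vertical below 0.07 rad) or (horizontal distance between riser_1 and left_high below 0.003 m and z of riser_1 in the frame of left_high between -0.004 and 0.0018 m and angle between riser_1's own z axis and vertical below 0.07 rad) or (horizontal distance between riser_1 and right_low below 0.003 m and z of riser_1 in the frame of right_low between -0.004 and 0.0018 m and angle between riser_1's own z axis and vertical below 0.07 rad) or (horizontal distance between riser_1 and right_high below 0.003 m and z of riser_1 in the frame of right_high between -0.004 and 0.0018 m and angle between riser_1's own z axis and vertical below 0.07 rad)) and ((horizontal distance between riser_2 and left_low below 0.003 m and z of riser_2 in the frame of left_low between -0.004 and 0.0018 m and angle between riser_2's own z axis and vertical below 0.07 rad) or (horizontal distance between riser_2 and left_high below 0.003 m and z of riser_2 in the frame of left_high between -0.004 and 0.0018 m and angle between riser_2's own z axis and vertical below 0.07 rad) or (horizontal distance between riser_2 and right_low below 0.003 m and z of riser_2 in the frame of right_low between -0.004 and 0.0018 m and angle between riser_2's own z axis and vertical below 0.07 rad) or (horizontal distance between riser_2 and right_high below 0.003 m and z of riser_2 in the frame of right_high between -0.004 and 0.0018 m and angle between riser_2's own z axis and vertical below 0.07 rad)) and ((horizontal distance between riser_3 and left_low below 0.003 m and z of riser_3 in the frame of left_low between -0.004 and 0.0018 m and angle between riser_3's own z axis and vertical below 0.07 rad) or (horizontal distance between riser_3 and left_high below 0.003 m and z of riser_3 in the frame of left_high between -0.004 and 0.0018 m and angle between riser_3's own z axis and vertical below 0.07 rad) or (horizontal distance between riser_3 and right_low below 0.003 m and z of riser_3 in the frame of right_low between -0.004 and 0.0018 m and angle between riser_3's own z axis and vertical below 0.07 rad) or (horizontal distance between riser_3 and right_high below 0.003 m and z of riser_3 in the frame of right_high between -0.004 and 0.0018 m and angle between riser_3's own z axis and vertical below 0.07 rad)) and ((horizontal distance between riser_4 and left_low below 0.003 m and z of riser_4 in the frame of left_low between -0.004 and 0.0018 m and angle between riser_4's own z axis and vertical below 0.07 rad) or (horizontal distance between riser_4 and left_high below 0.003 m and z of riser_4 in the frame of left_high between -0.004 and 0.0018 m and angle between riser_4's own z axis and vertical below 0.07 rad) or (horizontal distance between riser_4 and right_low below 0.003 m and z of riser_4 in the frame of right_low between -0.004 and 0.0018 m and angle between riser_4's own z axis and vertical below 0.07 rad) or (horizontal distance between riser_4 and right_high below 0.003 m and z of riser_4 in the frame of right_high between -0.004 and 0.0018 m and angle between riser_4's own z axis and vertical below 0.07 rad)) and ((horizontal distance between riser_1 and left_low below 0.003 m and z of riser_1 in the frame of left_low between -0.004 and 0.0018 m and angle between riser_1's own z axis and vertical below 0.07 rad) or (horizontal distance between riser_2 and left_low below 0.003 m and z of riser_2 in the frame of left_low between -0.004 and 0.0018 m and angle between riser_2's own z axis and vertical below 0.07 rad) or (horizontal distance between riser_3 and left_low below 0.003 m and z of riser_3 in the frame of left_low between -0.004 and 0.0018 m and angle between riser_3's own z axis and vertical below 0.07 rad) or (horizontal distance between riser_4 and left_low below 0.003 m and z of riser_4 in the frame of left_low between -0.004 and 0.0018 m and angle between riser_4's own z axis and vertical below 0.07 rad)) and ((horizontal distance between riser_1 and right_low below 0.003 m and z of riser_1 in the frame of right_low between -0.004 and 0.0018 m and angle between riser_1's own z axis and vertical below 0.07 rad) or (horizontal distance between riser_2 and right_low below 0.003 m and z of riser_2 in the frame of right_low between -0.004 and 0.0018 m and angle between riser_2's own z axis and vertical below 0.07 rad) or (horizontal distance between riser_3 and right_low below 0.003 m and z of riser_3 in the frame of right_low between -0.004 and 0.0018 m and angle between riser_3's own z axis and vertical below 0.07 rad) or (horizontal distance between riser_4 and right_low below 0.003 m and z of riser_4 in the frame of right_low between -0.004 and 0.0018 m and angle between riser_4's own z axis and vertical below 0.07 rad))), for 0.2 s.
2. fence flat on the pallet and slid home under the screw heads ((horizontal distance between fence and lock_a below 0.004 m or horizontal distance between fence and lock_b below 0.004 m) and z of fence in the frame of screws_mid below 0.0025 m and angle between fence's own z axis and vertical below 0.05 rad and angle between the y axis of fence and the y axis of pallet, either way round below 0.08 rad), for 0.2 s.
At the end, for the whole second after the job is handed in: Every riser upright, fully home (1.8 mm in height, 3 mm sideways) on a stud pair or another riser, at least one on each pair of the pallet; fence flat on the pallet (2.5 mm), within 4 mm of its slots' end; adapters inside the sample tray; all released, at rest (all of step 1 and all of step 2 and x of adapter_a in the frame of sample_tray between -0.045 and 0.045 m and y of adapter_a in the frame of sample_tray between -0.07 and 0.07 m and z of adapter_a in the frame of sample_tray between -0.035 and 0.035 m and x of adapter_b in the frame of sample_tray between -0.045 and 0.045 m and y of adapter_b in the frame of sample_tray between -0.07 and 0.07 m and z of adapter_b in the frame of sample_tray between -0.035 and 0.035 m and linear speed of each of riser_1, riser_2, riser_3, riser_4, adapter_a, adapter_b, fence below 0.02 m/s); the robot touches nothing.
It fails at once if the loupe is moved by more than 30 mm (distance of loupe from where it was at the start of the episode above 0.03 m).
Of riser_1, riser_2, riser_3, riser_4 only 3 to 4 are there at a start; the rules pass over those that are not, and their reading is None.
Of adapter_a, adapter_b only 1 to 2 are there at a start; the rules pass over those that are not, and their reading is None.
At some moment in a run one of riser_1, riser_2, riser_3, riser_4, fence may be knocked a few centimetres aside while the robot is not near it.
It also fails if it takes over 210 s, if anything falls off the work surface, if the arm or the gripper's body presses on something with over 40 N, if the wrist force passes 120 N, or if a joint passes its speed limit or range.

## Working session

There is one attempt and no reset: what is moved stays moved. The work goes in short steps, Python scripts to look and compute and a tool call to move; the robot and the scene stay as the last step left them, time stands still between calls to the robot, and variables do not carry over. Pictures are saved under pics/ and viewed, and the job is handed in when it is done.

Besides the shell and the picture viewer there is one more tool, called after "Request:" as name(argument=value, ...) on one line, values as JSON. carry_out: Moves the arm, as the interface text tells. Its arguments: {"type":"object","properties":{"targets":{"type":"array","items":{"type":"array"}},"fingers":{"type":"number"},"grip_force":{"type":"number"}},"required":["targets"]}

```bash
mkdir -p pics; cat > h.py <<'E'
import numpy as np, cv2
from cell import monitor, eyes, order
def snap(name,fn):
    info=eyes.camera_info(name); im=eyes.read_camera(name)
    cv2.imwrite('pics/'+fn+'.png',im[:,:,::-1]); np.savez('pics/'+fn+'.npz',im=im,K=np.array(info['K']),r=np.array(info['rvec']),t=np.array(info['tvec']))
    return im
def load(fn):
    return np.load('pics/'+fn+'.npz')
def ray(d,u,v,z):
    R=cv2.Rodrigues(d['r'])[0]; c=-R.T@d['t'].ravel()
    w=R.T@np.linalg.inv(d['K'])@np.array([u,v,1.])
    return c+w*(z-c[2])/w[2]
def proj(d,p):
    return cv2.projectPoints(np.array(p,float).reshape(-1,3),d['r'],d['t'],d['K'],None)[0].reshape(-1,2)
def st():
    s=monitor.observe()
    print('t',round(s['time'],2),'pos',np.round(s['tool_pos'],4),'rot',np.round(s['tool_rot'],3),'F',np.round(s['contact_force'],1),'op',round(float(s['opening']),4))
    return s
E
python3 - <<'E'
from h import *
s=st(); print(s)
for c in ['top','side','wrist']:
    snap(c,c+'0'); d=load(c+'0'); print(c,d['K'].tolist(),d['r'].ravel(),d['t'].ravel(), 'cam', -cv2.Rodrigues(d['r'])[0].T@d['t'].ravel())
E
```

```text
t 0.0 pos [ 0.1595 -0.4998  0.226 ] rot [-3.14  -0.     0.309] F [-0.7 -0.2  0.9] op 0.092
{'time': 0.0, 'qpos': array([-1.40798383e+00,  3.42722196e-01,  1.52500341e+00, -1.54626912e-05,
        1.27538087e+00, -1.46006839e-01]), 'qvel': array([ 0.00065252, -0.00118054,  0.00023074,  0.00239821, -0.00120258,
        0.00029584]), 'joint_efforts': array([ 1.23204492e-03, -4.31236696e+01, -2.44217420e+01,  7.18587474e-02,
        5.58153796e-02, -1.36976014e-04]), 'tool_pos': array([ 0.1595137 , -0.49976439,  0.22604998]), 'tool_rot': array([-3.14009278e+00, -2.05615508e-04,  3.08823696e-01]), 'contact_force': array([-0.66992116, -0.18021291,  0.94059968]), 'torque': array([0.02159604, 0.01426696, 0.03229651]), 'opening': 0.09200529385386298}
top [[446.7782787844234, 0.0, 320.36356690847305], [0.0, 446.7782787844234, 191.82236267301502], [0.0, 0.0, 1.0]] [ 2.01440299 -2.19340048  0.25247448] [0.03251929 0.53315663 1.13462045] cam [0.26504334 0.01180837 1.22567927]
side [[452.4425476198327, 0.0, 315.3883270272491], [0.0, 452.4425476198327, 198.7144992231823], [0.0, 0.0, 1.0]] [ 2.12702577 -0.08448837  0.06632343] [-0.53509486  0.07167006  1.34909825] cam [ 0.42587981 -1.14852118  0.78169987]
wrist [[295.28998313859057, 0.0, 318.5365064388515], [0.0, 295.28998313859057, 196.99014412522473], [0.0, 0.0, 1.0]] [-2.3454738   1.7123522   0.24566225] [-0.52369824 -0.03588959  0.39201277] cam [ 0.23098112 -0.47661925  0.38562123]
```

View pics/top0.png

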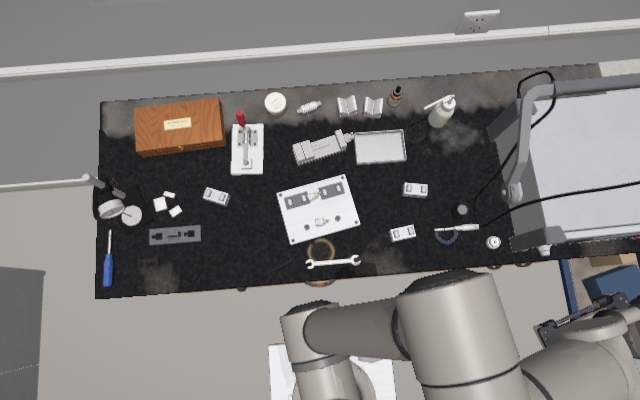

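View pics/side0.png

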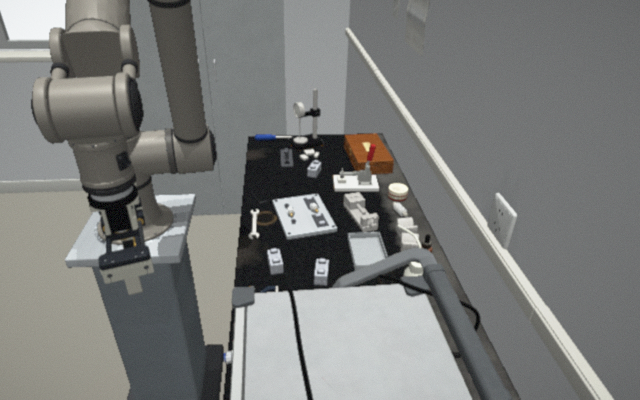

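View pics/wrist0.png

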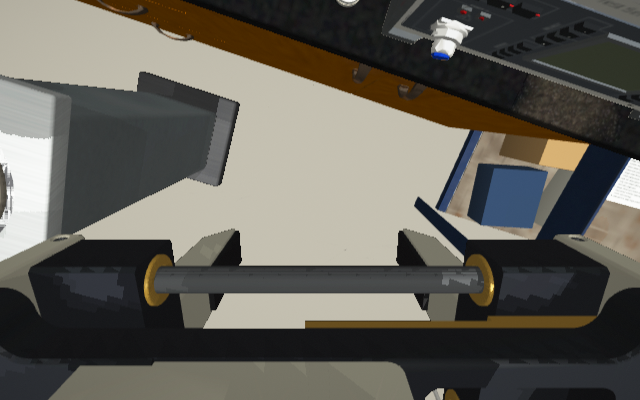

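```bash
python3 - <<'E'
from h import *
im=load('top0')['im'][:,:,::-1]
cv2.imwrite('pics/z1.png',cv2.resize(im[150:260,130:330],None,fx=4,fy=4,interpolation=cv2.INTER_CUBIC))
cv2.imwrite('pics/z2.png',cv2.resize(im[90:260,300:500],None,fx=3.5,fy=3.5,interpolation=cv2.INTER_CUBIC))
E
```

```text
(no output)
```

View pics/z1.png

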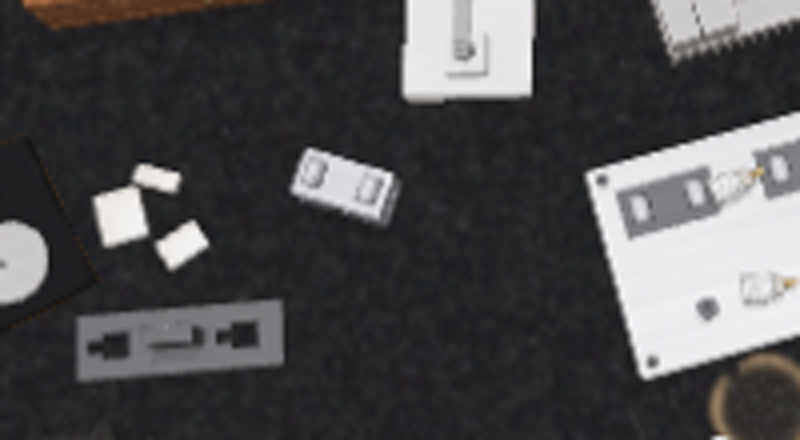

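View pics/z2.png

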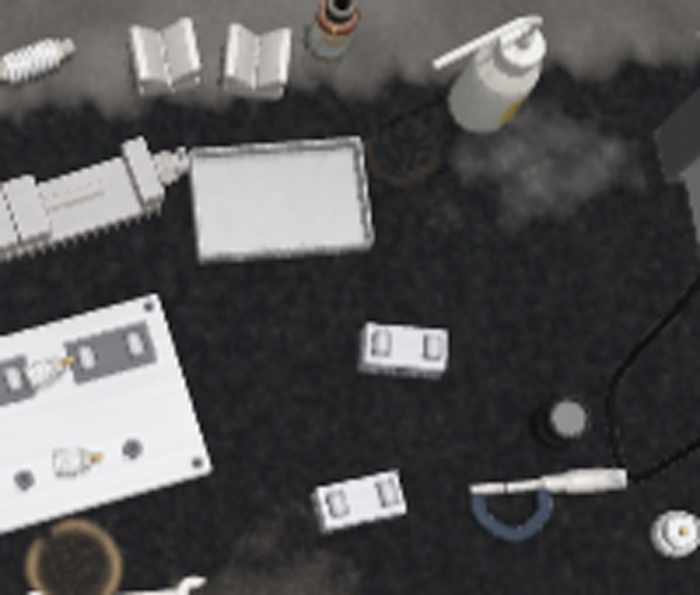

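```bash
python3 - <<'E'
from h import *
d=load('top0'); im=d['im']; g=cv2.cvtColor(im,cv2.COLOR_RGB2GRAY)
m=(g>150).astype(np.uint8)
m[:,500:]=0
cs,_=cv2.findContours(m,cv2.RETR_EXTERNAL,cv2.CHAIN_APPROX_NONE)
for c in cs:
    a=cv2.contourArea(c)
    if a>60:
        (u,v),(w,h),an=cv2.minAreaRect(c)
        if v<90 or v>270: continue
        z=0.014 if a>3000 else 0.03
        p=ray(d,u,v,z)
        b=cv2.boxPoints(((u,v),(w,h),an)); B=np.array([ray(d,*q,z)[:2] for q in b])
        e1=B[1]-B[0];e2=B[2]-B[1]; L=e1 if np.hypot(*e1)>np.hypot(*e2) else e2
        print((round(u),round(v)),a,'dims',np.round([np.hypot(*e1),np.hypot(*e2)],3),'pos',np.round(p,3),'longdir deg',round(np.degrees(np.arctan2(L[1],L[0]))%180,1))
print('fence',ray(d,175,235,.005),'loupe',ray(d,462,210,.04),'tray',ray(d,380,147,.02))
E
```

```text
(333, 261) 195.0 dims [0.143 0.024] pos [ 0.35  -0.031  0.03 ] longdir deg 90.2
(493, 242) 105.5 dims [0.032 0.032] pos [ 0.364 -0.463  0.03 ] longdir deg 170.0
(403, 232) 254.5 dims [0.064 0.033] pos [ 0.411 -0.225  0.03 ] longdir deg 97.6
(462, 226) 105.0 dims [0.089 0.014] pos [ 0.413 -0.385  0.03 ] longdir deg 85.1
(125, 213) 290.0 dims [0.053 0.093] pos [0.528 0.521 0.03 ] longdir deg 66.9
(175, 211) 67.5 dims [0.029 0.021] pos [0.522 0.385 0.03 ] longdir deg 120.7
(108, 206) 155.5 dims [0.061 0.028] pos [0.551 0.565 0.03 ] longdir deg 112.2
(160, 204) 121.0 dims [0.03  0.036] pos [0.546 0.426 0.03 ] longdir deg 10.5
(215, 195) 240.0 dims [0.033 0.064] pos [0.556 0.275 0.03 ] longdir deg 66.5
(416, 189) 239.5 dims [0.033 0.064] pos [ 0.528 -0.276  0.03 ] longdir deg 79.8
(318, 209) 3747.0 dims [0.204 0.152] pos [ 0.498 -0.003  0.014] longdir deg 101.6
(45, 182) 245.5 dims [0.243 0.022] pos [0.632 0.742 0.03 ] longdir deg 93.4
(316, 148) 702.5 dims [0.129 0.058] pos [ 0.668 -0.012  0.03 ] longdir deg 97.1
(369, 147) 1380.5 dims [0.098 0.199] pos [ 0.658 -0.162  0.03 ] longdir deg 82.1
(247, 148) 1479.5 dims [0.153 0.089] pos [0.683 0.181 0.03 ] longdir deg 176.3
(177, 123) 251.5 dims [0.078 0.032] pos [0.775 0.376 0.03 ] longdir deg 93.2
(309, 107) 128.0 dims [0.072 0.023] pos [ 0.795 -0.001  0.03 ] longdir deg 107.2
(373, 106) 234.5 dims [0.052 0.052] pos [ 0.781 -0.186  0.03 ] longdir deg 170.1
(442, 108) 346.0 dims [0.098 0.059] pos [ 0.757 -0.384  0.03 ] longdir deg 112.7
(347, 105) 241.5 dims [0.053 0.057] pos [ 0.791 -0.112  0.03 ] longdir deg 2.2
(274, 102) 334.5 dims [0.061 0.062] pos [0.817 0.096 0.03 ] longdir deg 176.1
fence [0.45961089 0.39341511 0.005     ] loupe [ 0.4562245  -0.39008763  0.04      ] tray [ 0.65916864 -0.19341853  0.02      ]
```

Request:
carry_out(targets=[[[0.039, -0.038, 0], 0.011], [[0.039, -0.038, 0], 0.011], [[0.039, -0.038, 0], 0.011], [[0.039, -0.038, 0], 0.011], [[0.039, -0.038, 0], 0.011], [[0.039, -0.038, 0], 0.011], [[0.039, -0.038, 0], 0.011], [[0.039, -0.038, 0], 0.011], [[0.039, -0.038, 0], 0.011], [[0.039, -0.038, 0], 0.011]])

```text
time: 1.4
tool_pos: [0.4464, -0.0218, 0.2256]
tool_rot: [-3.14, -0.001, 0.187]
contact_force: [-0.0, -1.6, 0.9]
opening: 0.092
```

```bash
cat >> h.py <<'E'
def plan(x,y,z,yaw,n=None):
    s=st(); p=s['tool_pos']; w=s['tool_rot'][2]
    dx,dy=x-p[0],y-p[1]; tx=dx*np.cos(w)+dy*np.sin(w); ty=dx*np.sin(w)-dy*np.cos(w)
    tw=-((yaw-w+np.pi/2)%np.pi-np.pi/2)
    print('tool shift',np.round([tx,ty,p[2]-z],4),'twist',round(tw,4),'rows>=',np.ceil(max(abs(tx)/.05,abs(ty)/.05,abs(p[2]-z)/.05,abs(tw)/.18)))
E
python3 - <<'E'
from h import *
plan(.42,-.02,.226,.2025)
snap('wrist','w1')
E
```

```text
t 1.4 pos [ 0.4464 -0.0218  0.2256] rot [-3.14e+00 -1.00e-03  1.87e-01] F [-0.  -1.6  0.9] op 0.092
tool shift [-0.0256 -0.0067 -0.0004] twist -0.0155 rows>= 1.0
```

View pics/w1.png

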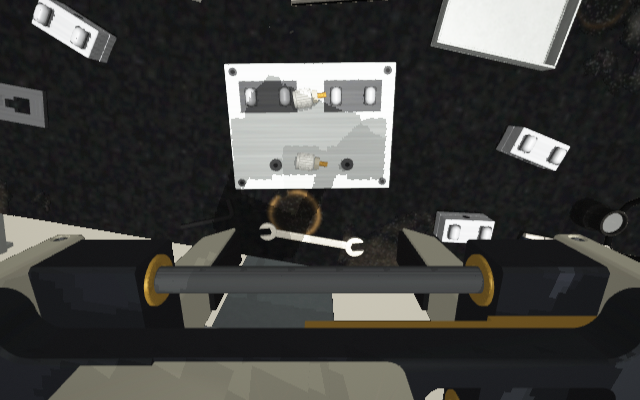

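```bash
python3 - <<'E'
from h import *
d=load('w1'); im=d['im']; g=cv2.cvtColor(im,cv2.COLOR_RGB2GRAY)
R=cv2.Rodrigues(d['r'])[0]; print('cam',-R.T@d['t'].ravel(),'axis',R[2])
s=st(); p=s['tool_pos']
for u,v,z in [(276,165,.025),(347,164,.025),(225,64,.014),(396,62,.014),(389,188,.014),(237,188,.014),(464,232,.04),(534,148,.04),(76,28,.04),(612,222,.043)]: print((u,v),np.round(ray(d,u,v,z),4))
print(proj(d,[p, p+np.array([0,0,-.2])]))
# height of device via top/side
E
python3 - <<'E'
from h import *
a=load('side0')['im'][:,:,::-1]
cv2.imwrite('pics/z3.png',cv2.resize(a[130:300,230:450],None,fx=3.5,fy=3.5,interpolation=cv2.INTER_CUBIC))
E
```

```text
cam [ 0.51993122 -0.0076016   0.38522249] axis [-0.27327354 -0.05019909 -0.96062564]
t 1.45 pos [ 0.4492 -0.0169  0.2257] rot [-3.137 -0.005  0.189] F [0.3 4.1 0.1] op 0.092
(276, 165) [0.448  0.0327 0.025 ]
(347, 164) [ 0.4655 -0.0529  0.025 ]
(225, 64) [0.5516 0.1093 0.014 ]
(396, 62) [ 0.5906 -0.0847  0.014 ]
(389, 188) [ 0.4433 -0.1145  0.014 ]
(237, 188) [0.4065 0.0792 0.014 ]
(464, 232) [ 0.4109 -0.2141  0.04  ]
(534, 148) [ 0.5265 -0.2601  0.04  ]
(76, 28) [0.555  0.2577 0.04  ]
(612, 222) [ 0.4587 -0.3874  0.043 ]
[[312.10127735 238.06963808]
 [315.7591151  171.52697449]]
```

View pics/z3.png

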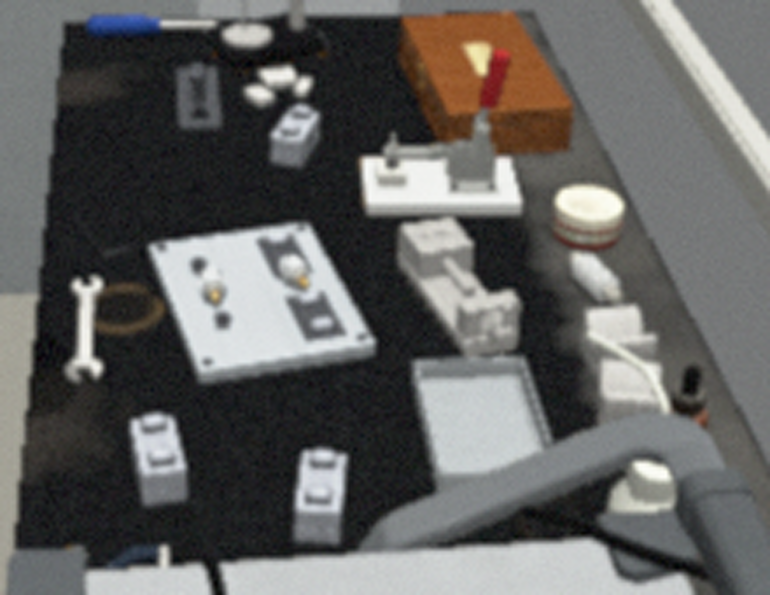

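```bash
python3 - <<'E'
from h import *
d=load('w1'); a=d['im'][:,:,::-1]
cv2.imwrite('pics/z4.png',cv2.resize(a[55:195,215:405],None,fx=4,fy=4,interpolation=cv2.INTER_CUBIC))
E
```

```text
(no output)
```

View pics/z4.png

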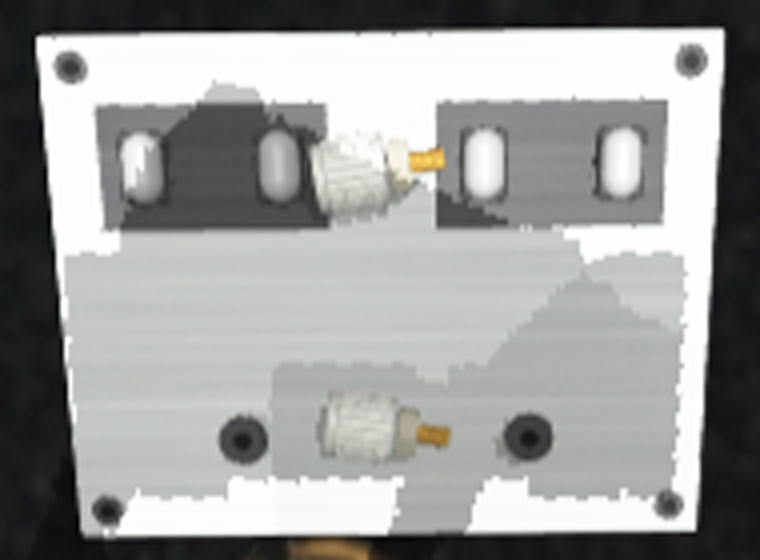

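```bash
python3 - <<'E'
from h import *
d=load('w1')
c=np.array([.4979,-.0020]);w=.2015;M=np.array([[np.cos(w),-np.sin(w)],[np.sin(w),np.cos(w)]])
for u,v in [(303,99),(305.,162)]:
    p=ray(d,u,v,.027); print(np.round(p,4),'pallet',np.round(M.T@(p[:2]-c),4))
    for q in ([0],):pass
for P in [(.038,.03),(.038,-.03),(.038,.07)]:
    q=M@np.array(P)+c; print(P,proj(d,[q[0],q[1],.0244]))
plan(.454,-.004,.12,1.65)
E
```

```text
[0.5302 0.0132 0.027 ] pallet [0.0347 0.0084]
[ 0.4586 -0.0018  0.027 ] pallet [-0.0384  0.0081]
(0.038, 0.03) [[284.40051942  96.32473067]]
(0.038, -0.03) [[336.22318945  95.55378533]]
(0.038, 0.07) [[249.90769719  96.83786672]]
t 1.45 pos [ 0.4492 -0.0169  0.2257] rot [-3.137 -0.005  0.189] F [0.3 4.1 0.1] op 0.092
tool shift [ 0.0071 -0.0118  0.1057] twist -1.4607 rows>= 9.0
```

Request:
carry_out(targets=[[[0, 0, 0.01], -0.163], [[0, 0, 0.01], -0.163], [[0, 0, 0.01], -0.163], [[0, 0, 0.01], -0.163], [[0, 0, 0.01], -0.163], [[0, 0, 0.01], -0.163], [[0, 0, 0.01], -0.163], [[0, 0, 0.01], -0.163], [[0, 0, 0.01], -0.15], [[0, 0, 0], 0]], fingers=0.4, grip_force=20)

```text
time: 2.7
tool_pos: [0.4485, -0.0134, 0.1309]
tool_rot: [-3.141, -0.006, 1.697]
contact_force: [0.3, 0.4, 0.1]
opening: 0.0555
```

```bash
python3 - <<'E'
from h import *
snap('wrist','w2')
plan(.4586,-.0018,.017,1.65)
E
```

```text
t 2.75 pos [ 0.4489 -0.0135  0.1313] rot [ 3.141 -0.006  1.695] F [-0.2  0.3 -0.7] op 0.055
tool shift [0.0104 0.0111 0.1143] twist 0.0451 rows>= 3.0
```

View pics/w2.png

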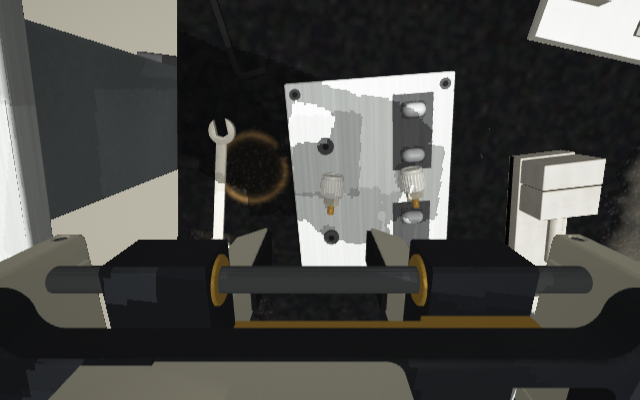

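```bash
python3 - <<'E'
from h import *
d=load('w2')
a=ray(d,325,146,.025);b=ray(d,331,237,.025);print(a,b,np.linalg.norm(a-b),'mid',(a+b)/2,'yaw',np.arctan2(b[0]-a[0],a[1]-b[1]))
print(ray(d,331,187,.027),ray(d,412,181,.027))
E
```

```text
[0.44800742 0.0336538  0.025     ] [ 0.46538891 -0.05265421  0.025     ] 0.08804083615571105 mid [ 0.45669816 -0.00950021  0.025     ] yaw 0.1987307612280492
[ 0.4583461  -0.00250744  0.027     ] [0.53111114 0.01241781 0.027     ]
```

Request:
carry_out(targets=[[[0.003, 0.003, 0.025], 0.012], [[0.003, 0.003, 0.025], 0.012], [[0.003, 0.003, 0.025], 0.011], [[0.001, 0.002, 0.02], 0.01], [[0, 0, 0.012], 0], [[0, 0, 0], 0]])

```text
time: 3.5
tool_pos: [0.4625, -0.0023, 0.0246]
tool_rot: [3.134, -0.004, 1.631]
contact_force: [0.4, -0.3, 0.4]
opening: 0.055
```

```bash
python3 - <<'E'
from h import *
plan(.4584,-.0022,.017,1.65)
E
```

```text
t 3.5 pos [ 0.4625 -0.0023  0.0246] rot [ 3.134 -0.004  1.631] F [ 0.4 -0.3  0.4] op 0.055
tool shift [ 0.0003 -0.0041  0.0076] twist -0.0186 rows>= 1.0
```

Request:
carry_out(targets=[[[0, -0.004, 0.007], -0.018], [[0, 0, 0], 0], [[0, 0, 0], 0]])

```text
time: 3.88
tool_pos: [0.4592, -0.0028, 0.0188]
tool_rot: [3.131, -0.003, 1.65]
contact_force: [0.0, -0.0, 0.3]
opening: 0.0551
```

Request:
carry_out(targets=[[[0, 0, 0], 0], [[0, 0, 0], 0], [[0, 0, 0], 0], [[0, 0, 0], 0]], fingers=1)

```text
time: 4.38
tool_pos: [0.4597, -0.0029, 0.0195]
tool_rot: [3.13, -0.003, 1.649]
contact_force: [-0.7, 0.1, -0.4]
opening: 0.0212
```

```bash
python3 - <<'E'
from h import *
d=load('top0')
P=np.array([ray(d,u,v,.021)[:2] for u,v in [(354.9,132.9),(402.9,129.4),(406.3,160),(357.1,164.3)]]);print(P,P.mean(0))
plan(.655,-.17,.13,1.65)
E
```

```text
[[ 0.70696124 -0.12668793]
 [ 0.70589881 -0.26464769]
 [ 0.61435083 -0.26260986]
 [ 0.61353689 -0.12327429]] [ 0.66018694 -0.19430494]
t 4.38 pos [ 0.4597 -0.0029  0.0195] rot [ 3.130e+00 -3.000e-03  1.649e+00] F [-0.7  0.1 -0.4] op 0.0212
tool shift [-0.1819  0.1816 -0.1105] twist -0.0007 rows>= 4.0
```

Request:
carry_out(targets=[[[0, 0, -0.03], 0], [[0, 0, -0.04], 0], [[0, 0, -0.03], 0]])

```text
time: 4.75
tool_pos: [0.4567, -0.003, 0.1197]
tool_rot: [3.136, -0.005, 1.649]
contact_force: [0.7, -0.1, -1.0]
opening: 0.0208
```

Request:
carry_out(targets=[[[-0.037, 0.035, 0], 0], [[-0.037, 0.035, 0], 0], [[-0.037, 0.035, 0], 0], [[-0.037, 0.035, 0], 0], [[-0.035, 0.03, 0], 0], [[0, 0, 0], 0], [[0, 0, 0], 0]])

```text
time: 5.62
tool_pos: [0.6455, -0.1763, 0.1213]
tool_rot: [3.134, -0.005, 1.651]
contact_force: [0.1, 0.3, -0.2]
opening: 0.0206
```

```bash
python3 - <<'E'
from h import *
snap('wrist','w3'); snap('side','s3')
plan(.645,-.175,.012,1.65)
E
```

```text
t 5.72 pos [ 0.6454 -0.176   0.1218] rot [ 3.134 -0.004  1.651] F [ 0.5 -0.7 -0.5] op 0.0207
tool shift [ 0.001  -0.0003  0.1098] twist 0.0013 rows>= 3.0
```

View pics/w3.png

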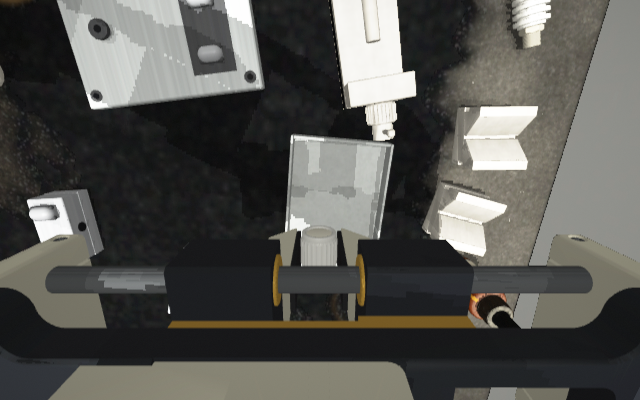

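View pics/s3.png

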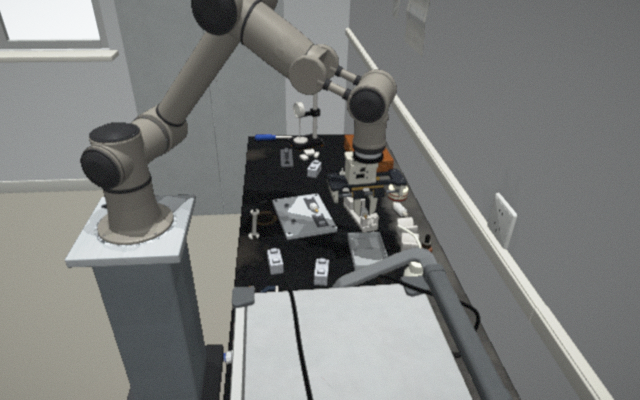

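Request:
carry_out(targets=[[[0, 0, 0.03], 0], [[0, 0, 0.03], 0], [[0, 0, 0.03], 0], [[0, 0, 0.012], 0], [[0, 0, 0.004], 0], [[0, 0, 0], 0]])

```text
time: 6.48
tool_pos: [0.6461, -0.1714, 0.0181]
tool_rot: [3.129, -0.003, 1.656]
contact_force: [0.6, -0.0, -0.0]
opening: 0.021
```

Request:
carry_out(targets=[[[0, 0, 0.0], 0], [[0, 0, 0.0], 0], [[0, 0, 0.0], 0], [[0, 0, -0.03], 0], [[0, 0, -0.04], 0], [[0, 0, -0.03], 0]], fingers=0.6)

```text
time: 7.22
tool_pos: [0.6445, -0.1719, 0.121]
tool_rot: [3.13, -0.003, 1.656]
contact_force: [0.6, 0.9, 0.7]
opening: 0.0367
```

```bash
python3 - <<'E'
from h import *
plan(.5306,.0128,.12,1.943)
E
```

```text
t 7.22 pos [ 0.6445 -0.1719  0.121 ] rot [ 3.130e+00 -3.000e-03  1.656e+00] F [0.6 0.9 0.7] op 0.0367
tool shift [ 0.1937 -0.0978  0.001 ] twist -0.2874 rows>= 4.0
```

Request:
carry_out(targets=[[[0.04, -0.02, 0], -0.057], [[0.04, -0.018, 0], -0.057], [[0.04, -0.015, 0], -0.057], [[0.04, -0.01, 0], -0.057], [[0.032, -0.005, 0], -0.057], [[0, 0, 0], 0], [[0, 0, 0], 0]], fingers=0.4)

```text
time: 8.1
tool_pos: [0.5402, 0.0072, 0.1254]
tool_rot: [3.119, 0.008, 1.947]
contact_force: [0.3, -0.2, -0.2]
opening: 0.0549
```

```bash
python3 - <<'E'
from h import *
snap('wrist','w4')
plan(.5306,.0128,.017,1.943)
E
```

```text
t 8.15 pos [0.5401 0.0071 0.1253] rot [3.12  0.008 1.947] F [0.6 0.2 0.1] op 0.0553
tool shift [ 0.0088 -0.0068  0.1083] twist 0.0038 rows>= 3.0
```

View pics/w4.png

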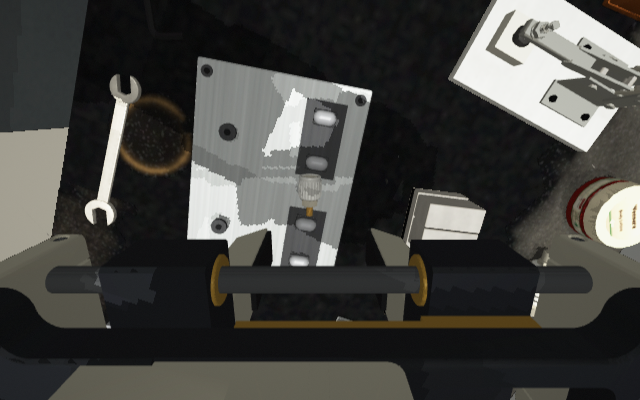

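```bash
python3 - <<'E'
from h import *
d=load('w4')
print(ray(d,310,188,.027), ray(d,412,188,.05), ray(d,408,240,.05))
a=ray(d,227,131,.025);b=ray(d,219,225,.025);print('mid',(a+b)/2,'yaw',np.arctan2(b[0]-a[0],a[1]-b[1]))
E
```

```text
[0.53174176 0.01321908 0.027     ] [0.60823247 0.04957726 0.05      ] [0.62628524 0.00617413 0.05      ]
mid [ 0.45665456 -0.00878174  0.025     ] yaw 0.20363091938482342
```

Request:
carry_out(targets=[[[0.003, -0.002, 0.025], 0], [[0.003, -0.002, 0.025], 0], [[0.003, -0.002, 0.025], 0], [[0, 0, 0.015], 0], [[0, 0, 0.008], 0], [[0, 0, 0], 0]])

```text
time: 8.9
tool_pos: [0.5383, 0.0079, 0.025]
tool_rot: [3.115, 0.012, 1.938]
contact_force: [0.2, 0.6, -0.5]
opening: 0.0552
```

```bash
python3 - <<'E'
from h import *
plan(.5313,.013,.018,1.943)
E
```

```text
t 8.9 pos [0.5383 0.0079 0.025 ] rot [3.115 0.012 1.938] F [ 0.2  0.6 -0.5] op 0.0552
tool shift [ 0.0073 -0.0047  0.007 ] twist -0.0048 rows>= 1.0
```

Request:
carry_out(targets=[[[0.007, -0.005, 0.007], 0], [[0, 0, 0], 0], [[0, 0, 0], 0]])

```text
time: 9.28
tool_pos: [0.532, 0.0128, 0.0189]
tool_rot: [3.112, 0.013, 1.938]
contact_force: [0.6, 0.0, 0.2]
opening: 0.0551
```

Request:
carry_out(targets=[[[0, 0, 0], 0], [[0, 0, 0], 0], [[0, 0, 0], 0], [[0, 0, 0], 0]], fingers=1)

```text
time: 9.78
tool_pos: [0.5325, 0.0128, 0.0196]
tool_rot: [3.111, 0.014, 1.938]
contact_force: [-1.0, -0.1, 0.5]
opening: 0.021
```

Request:
carry_out(targets=[[[0, 0, -0.03], 0], [[0, 0, -0.04], 0], [[0, 0, -0.03], 0]])

```text
time: 10.15
tool_pos: [0.5272, 0.013, 0.1193]
tool_rot: [3.117, 0.01, 1.938]
contact_force: [-0.0, -0.3, -0.6]
opening: 0.0207
```

```bash
cat >> h.py <<'E'
from scipy.spatial.transform import Rotation as Ro
def plan(x,y,z,yaw,n=None):
    s=st(); p=s['tool_pos']; R=Ro.from_euler('xyz',s['tool_rot']); w=s['tool_rot'][2]
    t=R.as_matrix().T@(np.array([x,y,z])-p)
    tw=-((yaw-w+np.pi/2)%np.pi-np.pi/2)
    zz=R.as_matrix()[:,2]
    print('tool shift',np.round(t,4),'twist',round(tw,4),'rows>=',np.ceil(max(np.abs(t).max()/.05,abs(tw)/.18)),'tilt(x,y mrad)',np.round(zz[:2]*1000))
E
python3 - <<'E'
from h import *
plan(.675,-.215,.12,1.65)
E
```

```text
t 10.15 pos [0.5272 0.013  0.1193] rot [3.117 0.01  1.938] F [-0.  -0.3 -0.6] op 0.0207
tool shift [-0.2659  0.056   0.0034] twist 0.2881 rows>= 6.0 tilt(x,y mrad) [26. -1.]
```

Request:
carry_out(targets=[[[-0.044, 0.009, 0], 0.048], [[-0.044, 0.009, 0], 0.048], [[-0.044, 0.009, 0], 0.048], [[-0.044, 0.009, 0], 0.048], [[-0.044, 0.009, 0], 0.048], [[-0.044, 0.009, 0], 0.048], [[0, 0, 0], 0]])

```text
time: 11.02
tool_pos: [0.6472, -0.2362, 0.1253]
tool_rot: [3.111, 0.003, 1.643]
contact_force: [-0.6, -0.0, -0.6]
opening: 0.0212
```

```bash
python3 - <<'E'
from h import *
plan(.67,-.22,.016,1.65)
snap('wrist','w5')
E
```

```text
t 11.03 pos [ 0.6472 -0.2362  0.1253] rot [3.111e+00 3.000e-03 1.643e+00] F [-0.6 -0.  -0.6] op 0.0212
tool shift [0.0148 0.0206 0.1099] twist -0.0071 rows>= 3.0 tilt(x,y mrad) [31. -1.]
```

View pics/w5.png

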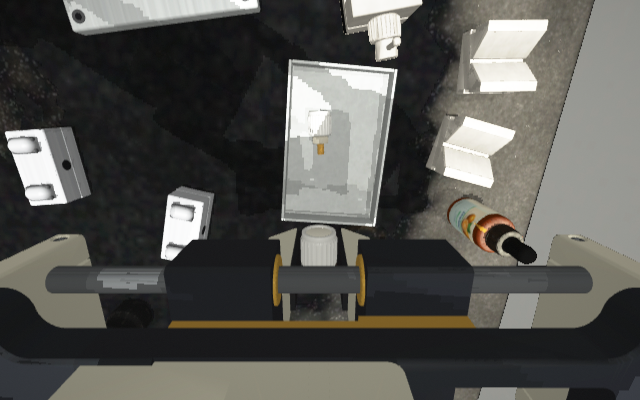

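```bash
python3 - <<'E'
from h import *
d=load('w5')
print('bottle',ray(d,452,212,0),ray(d,520,248,.08),ray(d,432,165,.04))
for p in [(289,61),(396,70),(374,224),(283,218)]: print(ray(d,*p,.021))
print(ray(d,319,124,.014))
plan(.65,-.224,.016,1.65)
E
```

```text
bottle [ 0.79044787 -0.25057966  0.        ] [ 0.80680315 -0.25119374  0.08      ] [ 0.74303534 -0.19721187  0.04      ]
[ 0.61761394 -0.12304625  0.021     ]
[ 0.70648374 -0.12305633  0.021     ]
[ 0.7053947  -0.26068557  0.021     ]
[ 0.61803196 -0.25984535  0.021     ]
[ 0.64598003 -0.17146904  0.014     ]
t 11.07 pos [ 0.6467 -0.2342  0.1251] rot [3.112e+00 2.000e-03 1.645e+00] F [-0.5  1.5 -1.1] op 0.0209
tool shift [0.0101 0.0008 0.1092] twist -0.0054 rows>= 3.0 tilt(x,y mrad) [30.  0.]
```

Request:
carry_out(targets=[[[0.004, 0, 0.03], 0], [[0.004, 0, 0.03], 0], [[0.002, 0, 0.03], 0], [[0, 0, 0.014], 0], [[0, 0, 0.005], 0]])

```text
time: 11.7
tool_pos: [0.6489, -0.2183, 0.0147]
tool_rot: [3.112, 0.001, 1.651]
contact_force: [0.4, 1.0, 0.0]
opening: 0.0211
```

Request:
carry_out(targets=[[[0, 0, 0.0], 0], [[0, 0, 0.0], 0], [[0, 0, -0.03], 0], [[0, 0, -0.04], 0], [[0, 0, -0.04], 0], [[0.01, 0, 0], 0]], fingers=0.55)

```text
time: 12.45
tool_pos: [0.6466, -0.21, 0.1339]
tool_rot: [3.104, 0.005, 1.649]
contact_force: [0.2, -0.1, 0.1]
opening: 0.0413
```

```bash
python3 - <<'E'
from h import *
snap('wrist','w6')
plan(.528,-.26,.12,1.393)
E
```

```text
t 12.5 pos [ 0.6455 -0.2076  0.1317] rot [3.107e+00 2.000e-03 1.651e+00] F [ 0.1  0.5 -0.7] op 0.0415
tool shift [-0.0428 -0.1217  0.0076] twist 0.2576 rows>= 3.0 tilt(x,y mrad) [34.  0.]
```

View pics/w6.png

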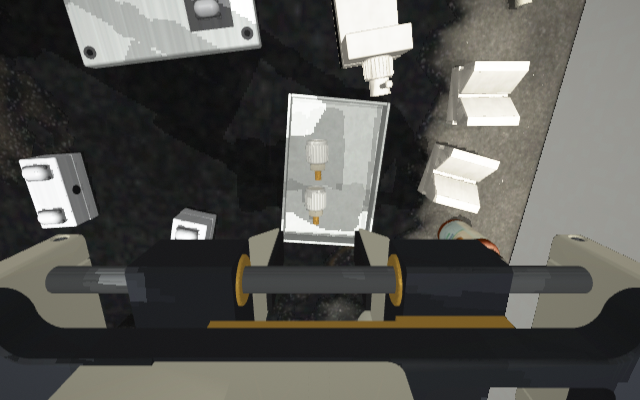

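Request:
carry_out(targets=[[[-0.011, -0.03, 0], 0.064], [[-0.011, -0.03, 0], 0.064], [[-0.011, -0.03, 0], 0.064], [[-0.011, -0.03, 0], 0.064]], fingers=0.35)

```text
time: 13.0
tool_pos: [0.5218, -0.2476, 0.1241]
tool_rot: [3.111, -0.008, 1.391]
contact_force: [0.3, 1.0, 0.4]
opening: 0.0599
```

Request:
carry_out(targets=[[[0, 0, 0], 0]])

```text
time: 13.12
tool_pos: [0.5197, -0.2476, 0.1234]
tool_rot: [3.114, -0.009, 1.389]
contact_force: [0.8, -0.5, 0.2]
opening: 0.0596
```

```bash
python3 - <<'E'
from h import *
plan(.528,-.26,.12,1.393)
snap('wrist','w7')
plan(.528,-.26,.12,1.393)
E
```

```text
t 13.12 pos [ 0.5197 -0.2476  0.1234] rot [ 3.114 -0.009  1.389] F [ 0.8 -0.5  0.2] op 0.0596
tool shift [-0.0107  0.0104  0.0036] twist -0.0039 rows>= 1.0 tilt(x,y mrad) [29.  4.]
t 13.18 pos [ 0.5209 -0.2476  0.1236] rot [ 3.113 -0.009  1.39 ] F [0.8 0.1 0.2] op 0.06
tool shift [-0.011   0.0091  0.0037] twist -0.0027 rows>= 1.0 tilt(x,y mrad) [30.  4.]
```

View pics/w7.png

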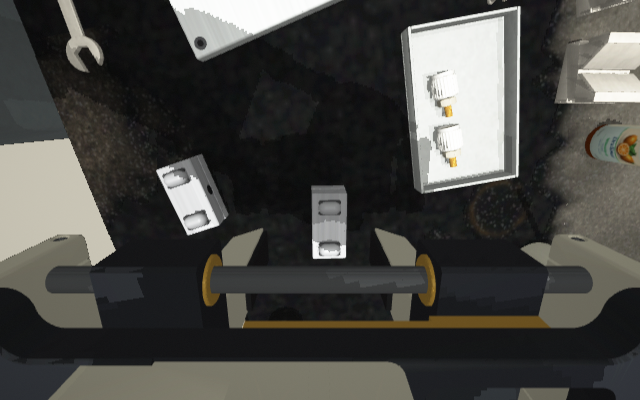

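```bash
cat >> h.py <<'E'
def zoom(fn,u0,v0,u1,v1,f=8):
    a=load(fn)['im'][v0:v1,u0:u1,::-1]
    cv2.imwrite('pics/'+fn+'z.png',cv2.resize(a,None,fx=f,fy=f,interpolation=cv2.INTER_CUBIC))
E
python3 - <<'E'
from h import *
zoom('w7',290,175,370,270,6)
E
```

```text
(no output)
```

View pics/w7z.png

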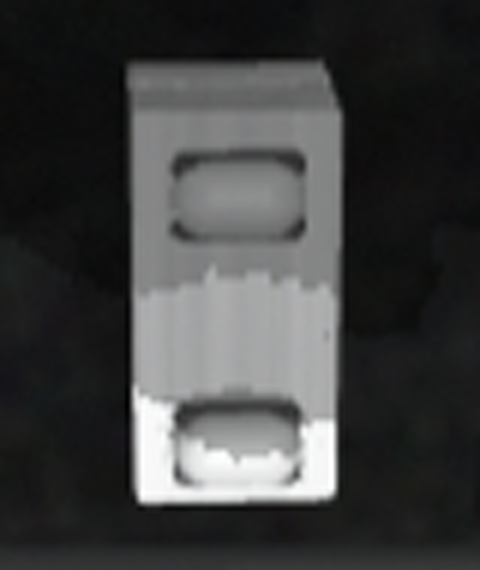

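```bash
cat >> h.py <<'E'
def quad(fn,zc,z=.03,f=6,u0=0,v0=0):
    d=load(fn); P=np.array([ray(d,u0+a/f,v0+b/f,z)[:2] for a,b in zc]) # TL,TR,BR,BL
    c=P.mean(0); L=(P[0]+P[1]-P[2]-P[3])/2; W=(P[1]+P[2]-P[0]-P[3])/2
    print('centre',np.round(c,4),'len',round(np.hypot(*L),4),'wid',round(np.hypot(*W),4),'long dir',round(np.arctan2(L[1],L[0]),4), 'from wid',round(np.arctan2(W[0],-W[1])%np.pi,4))
    return c
E
python3 - <<'E'
from h import *
c=quad('w7',[(131,110),(343,108),(337,500),(135,501)],u0=290,v0=175)
plan(c[0],c[1],.025,1.38)
E
```

```text
centre [ 0.5271 -0.2748] len 0.0641 wid 0.0317 long dir 1.397 from wid 1.3856
t 13.18 pos [ 0.5209 -0.2476  0.1236] rot [ 3.113 -0.009  1.39 ] F [0.8 0.1 0.2] op 0.06
tool shift [-0.0266  0.0081  0.0986] twist 0.0103 rows>= 2.0 tilt(x,y mrad) [30.  4.]
```

Request:
carry_out(targets=[[[0, -0.06, 0], 0], [[0, -0.06, 0], 0]])

```text
time: 13.42
tool_pos: [0.4051, -0.2265, 0.1189]
tool_rot: [3.109, -0.008, 1.395]
contact_force: [0.3, -1.1, 0.3]
opening: 0.0599
```

Request:
carry_out(targets=[[[0, 0, 0], 0]])

```text
time: 13.55
tool_pos: [0.4019, -0.2244, 0.1179]
tool_rot: [3.113, -0.01, 1.395]
contact_force: [1.1, -1.2, 0.1]
opening: 0.0597
```

Request:
carry_out(targets=[[[0, 0.015, 0], 0], [[0, 0.015, 0], 0], [[0, 0.015, 0], 0], [[0, 0.015, 0], 0], [[0, 0.015, 0], 0], [[0, 0.015, 0], 0], [[0, 0.015, 0], 0]])

```text
time: 14.42
tool_pos: [0.5274, -0.246, 0.1226]
tool_rot: [3.099, -0.005, 1.403]
contact_force: [0.1, 0.7, 0.1]
opening: 0.0597
```

```bash
python3 - <<'E'
from h import *
plan(.5271,-.2748,.025,1.39)
E
```

```text
t 14.43 pos [ 0.5274 -0.246   0.1226] rot [ 3.099 -0.005  1.403] F [0.1 0.7 0.1] op 0.0597
tool shift [-0.0289  0.0004  0.0975] twist 0.0134 rows>= 2.0 tilt(x,y mrad) [43. -2.]
```

Request:
carry_out(targets=[[[0, -0.015, 0], 0], [[0, -0.015, 0], 0], [[0, -0.015, 0], 0], [[0, -0.015, 0], 0], [[0, -0.015, 0], 0], [[0, -0.015, 0], 0], [[0, -0.015, 0], 0]])

```text
time: 15.3
tool_pos: [0.4221, -0.2268, 0.1169]
tool_rot: [3.097, -0.004, 1.408]
contact_force: [0.0, -0.5, 0.7]
opening: 0.0596
```

Request:
carry_out(targets=[[[0, 0.06, 0], 0], [[0, 0.055, 0], 0]])

```text
time: 15.55
tool_pos: [0.5298, -0.2432, 0.1205]
tool_rot: [3.106, -0.008, 1.404]
contact_force: [0.1, -0.4, 0.0]
opening: 0.0594
```

Request:
carry_out(targets=[[[0, 0, 0], 0]])

```text
time: 15.68
tool_pos: [0.5318, -0.2434, 0.1203]
tool_rot: [3.104, -0.008, 1.405]
contact_force: [-0.6, 0.1, -0.7]
opening: 0.0597
```

Request:
carry_out(targets=[[[0, -0.06, 0], 0], [[0, -0.06, 0], 0], [[0, 0.06, 0], 0], [[0, 0.06, 0], 0]])

```text
time: 16.18
tool_pos: [0.5072, -0.2302, 0.1091]
tool_rot: [3.14, -0.024, 1.401]
contact_force: [0.1, -1.4, 0.7]
opening: 0.0594
```

Request:
carry_out(targets=[[[0, 0, -0.06], 0], [[0, 0, -0.06], 0]])

```text
time: 16.42
tool_pos: [0.5037, -0.2309, 0.2199]
tool_rot: [-3.121, -0.033, 1.402]
contact_force: [0.3, -1.5, 0.2]
opening: 0.0597
```

Request:
carry_out(targets=[[[0, 0, 0.06], 0], [[0, 0, 0.06], 0]])

```text
time: 16.68
tool_pos: [0.5057, -0.23, 0.1072]
tool_rot: [-3.139, -0.026, 1.402]
contact_force: [0.3, -0.0, -0.4]
opening: 0.0595
```

Request:
carry_out(targets=[[[0.06, 0, 0], 0], [[0.06, 0, 0], 0], [[-0.06, 0, 0], 0], [[-0.06, 0, 0], 0]])

```text
time: 17.18
tool_pos: [0.5019, -0.2161, 0.1023]
tool_rot: [-3.128, -0.03, 1.421]
contact_force: [0.4, -1.0, 0.2]
opening: 0.0596
```

Request:
carry_out(targets=[[[0, 0, 0], 0]])

```text
time: 17.3
tool_pos: [0.5004, -0.2183, 0.1023]
tool_rot: [-3.127, -0.029, 1.418]
contact_force: [0.3, 1.2, -0.4]
opening: 0.0599
```

Request:
carry_out(targets=[[[-0.009, 0, 0], 0], [[-0.009, 0, 0], 0], [[-0.009, 0, 0], 0], [[-0.009, 0, 0], 0], [[-0.009, 0, 0], 0], [[-0.009, 0, 0], 0]])

```text
time: 18.05
tool_pos: [0.4902, -0.2729, 0.1009]
tool_rot: [-3.126, -0.03, 1.418]
contact_force: [0.1, 0.2, 0.3]
opening: 0.0595
```

Request:
carry_out(targets=[[[0, 0.01, 0], 0], [[0, 0.01, 0], 0], [[0, 0, 0], 0]])

```text
time: 18.42
tool_pos: [0.5116, -0.2767, 0.1004]
tool_rot: [-3.127, -0.03, 1.418]
contact_force: [-0.4, -0.4, 0.1]
opening: 0.0598
```

```bash
python3 - <<'E'
from h import *
plan(.5271,-.2748,.025,1.39)
E
```

```text
t 18.43 pos [ 0.5116 -0.2767  0.1004] rot [-3.127 -0.03   1.418] F [-0.4 -0.4  0.1] op 0.0598
tool shift [0.0019 0.0161 0.0753] twist 0.0276 rows>= 2.0 tilt(x,y mrad) [-10.  32.]
```

Request:
carry_out(targets=[[[0.001, 0.007, 0.025], 0.014], [[0.001, 0.006, 0.025], 0.01], [[0, 0.002, 0.015], 0], [[0, 0, 0.005], 0]])

```text
time: 18.92
tool_pos: [0.5275, -0.274, 0.0291]
tool_rot: [-3.127, -0.029, 1.395]
contact_force: [-0.2, -0.1, -0.7]
opening: 0.06
```

```bash
python3 - <<'E'
from h import *
plan(.5271,-.2748,.006,1.39)
snap('wrist','w8'); zoom('w8',270,180,390,300,5)
plan(.5271,-.2748,.006,1.39)
E
```

```text
t 18.93 pos [ 0.5275 -0.274   0.0291] rot [-3.127 -0.029  1.395] F [-0.2 -0.1 -0.7] op 0.06
tool shift [-0.0015  0.0001  0.0231] twist 0.0053 rows>= 1.0 tilt(x,y mrad) [-9. 31.]
t 18.98 pos [ 0.5274 -0.274   0.0289] rot [-3.127 -0.029  1.395] F [-0.  -0.  -0.1] op 0.0598
tool shift [-0.0015  0.0002  0.0229] twist 0.0052 rows>= 1.0 tilt(x,y mrad) [-9. 32.]
```

View pics/w8.png

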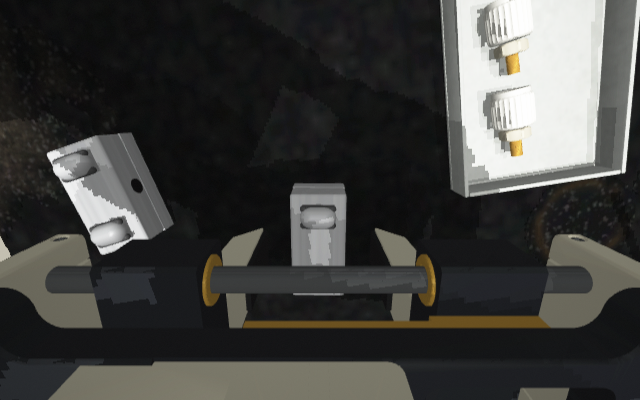

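Request:
carry_out(targets=[[[-0.001, 0, 0.012], 0.005], [[0, 0, 0.008], 0], [[0, 0, 0.002], 0]])

```text
time: 19.35
tool_pos: [0.5274, -0.2749, 0.0069]
tool_rot: [-3.129, -0.028, 1.39]
contact_force: [0.2, 0.0, -0.1]
opening: 0.0595
```

Request:
carry_out(targets=[[[0, 0, 0], 0], [[0, 0, 0], 0], [[0, 0, 0], 0]], fingers=1, grip_force=40)

```text
time: 19.73
tool_pos: [0.5277, -0.2753, 0.0075]
tool_rot: [-3.13, -0.028, 1.39]
contact_force: [-0.2, -0.1, 0.3]
opening: 0.0342
```

Request:
carry_out(targets=[[[0, 0, 0], 0], [[0, 0, -0.03], 0], [[0, 0, -0.03], 0], [[0, 0, -0.03], 0]])

```text
time: 20.23
tool_pos: [0.5263, -0.2765, 0.0964]
tool_rot: [-3.122, -0.031, 1.39]
contact_force: [0.0, 0.3, -1.7]
opening: 0.0314
```

```bash
python3 - <<'E'
from h import *
plan(.559,-.115,.11,1.772)
E
```

```text
t 20.23 pos [ 0.5263 -0.2765  0.0964] rot [-3.122 -0.031  1.39 ] F [ 0.   0.3 -1.7] op 0.0314
tool shift [ 0.1651  0.0029 -0.0085] twist -0.3824 rows>= 4.0 tilt(x,y mrad) [-13.  34.]
```

Request:
carry_out(targets=[[[0.032, 0.001, -0.002], -0.076], [[0.032, 0.004, -0.002], -0.076], [[0.032, 0.007, -0.002], -0.076], [[0.032, 0.01, -0.001], -0.076], [[0.032, 0.012, 0], -0.076], [[0, 0, 0], 0]])

```text
time: 20.98
tool_pos: [0.5657, -0.113, 0.1107]
tool_rot: [-3.139, -0.033, 1.781]
contact_force: [-0.7, -0.9, -2.7]
opening: 0.0316
```

```bash
python3 - <<'E'
from h import *
snap('wrist','w9')
plan(.545,-.0425,.11,1.772)
E
```

```text
t 21.02 pos [ 0.5656 -0.1142  0.1107] rot [-3.139 -0.032  1.779] F [-0.1 -0.3 -1.9] op 0.0313
tool shift [ 0.0744 -0.0053  0.0031] twist 0.0068 rows>= 2.0 tilt(x,y mrad) [-10.  31.]
```

View pics/w9.png

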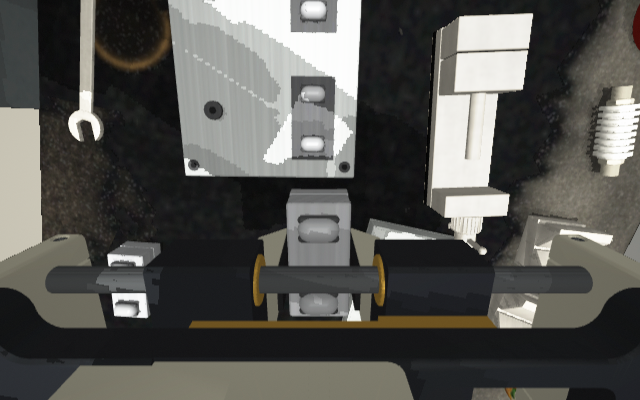

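```bash
python3 - <<'E'
from h import *
zoom('w9',260,70,380,250,4)
E
```

```text
(no output)
```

View pics/w9z.png

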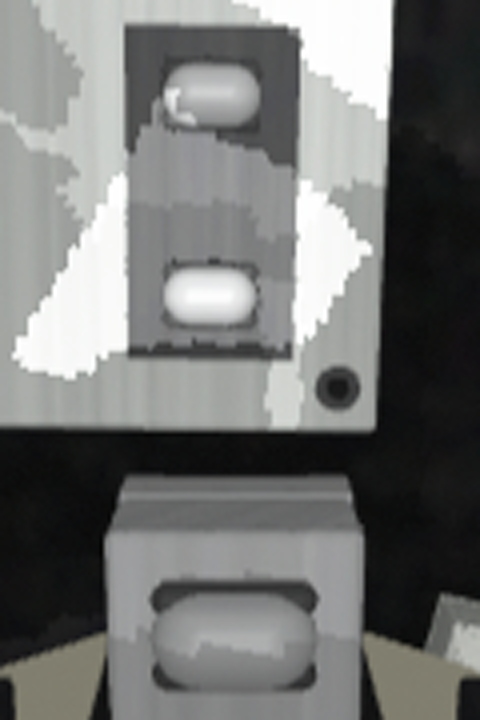

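```bash
python3 - <<'E'
from h import *
d=load('w9'); Z=lambda a,b,z: ray(d,260+a/4,70+b/4,z)
quad('w9',[(125,25),(300,27),(292,356),(130,355)],z=.014,f=4,u0=260,v0=70)
a=Z(212,96,.022);b=Z(210,296,.022);print('studs',a,b,np.linalg.norm(a-b),'mid',(a+b)/2,'dir',np.arctan2(*(a-b)[[1,0]]))
zt=.1107-.0075+.030
l=Z(105,530,zt);r=Z(364,530,zt);print('riser front edge',l,r,np.linalg.norm(l-r)); m=(l+r)/2
yaw=np.arctan2(*(r-l)[[1,0]])+np.pi/2; u=np.array([np.cos(yaw),np.sin(yaw)]); print('yaw',yaw,'centre top',m[:2]-.032*u)
s=Z(235,636,zt+.008);print('stud->centre',s[:2]-.02*u)
s=monitor.observe(); R=Ro.from_euler('xyz',s['tool_rot']).as_matrix(); print('expected at top', s['tool_pos']+R@[0.0004,0,-.0225])
E
```

```text
centre [ 0.5454 -0.0429] len 0.0674 wid 0.0356 long dir 1.7716 from wid 1.7726
studs [ 0.54160863 -0.02381406  0.022     ] [ 0.54930305 -0.06275356  0.022     ] 0.03969243499668477 mid [ 0.54545584 -0.04328381  0.022     ] dir 1.7658823274277369
riser front edge [ 0.54314595 -0.08463437  0.1332    ] [ 0.5741543  -0.07800208  0.1332    ] 0.03170970446027761
yaw 1.7815084284190952 centre top [ 0.56534313 -0.11261046]
stud->centre [ 0.56515418 -0.11140239]
expected at top [ 0.56571024 -0.11454582  0.13317494]
```

```bash
python3 - <<'E'
from h import *
plan(.5455,-.0434,.045,1.771)
E
```

```text
t 21.02 pos [ 0.5656 -0.1142  0.1107] rot [-3.139 -0.032  1.779] F [-0.1 -0.3 -1.9] op 0.0313
tool shift [ 0.0713 -0.0048  0.068 ] twist 0.0078 rows>= 2.0 tilt(x,y mrad) [-10.  31.]
```

Request:
carry_out(targets=[[[0.02, -0.002, 0.01], 0.004], [[0.025, -0.002, 0.015], 0.004], [[0.018, -0.001, 0.018], 0], [[0.005, 0, 0.012], 0], [[0, 0, 0.006], 0]])

```text
time: 21.65
tool_pos: [0.5464, -0.0505, 0.0504]
tool_rot: [-3.14, -0.03, 1.763]
contact_force: [0.7, 0.2, -2.3]
opening: 0.0323
```

```bash
python3 - <<'E'
from h import *
plan(.5455,-.0434,.035,1.771)
snap('wrist','w10')
plan(.5455,-.0434,.035,1.771)
E
```

```text
t 21.65 pos [ 0.5464 -0.0505  0.0504] rot [-3.14  -0.03   1.763] F [ 0.7  0.2 -2.3] op 0.0323
tool shift [0.0067 0.0005 0.0156] twist -0.0082 rows>= 1.0 tilt(x,y mrad) [-8. 29.]
t 21.7 pos [ 0.5462 -0.0507  0.0498] rot [-3.139 -0.03   1.763] F [-1.1  0.6 -1.4] op 0.0316
tool shift [0.0068 0.0008 0.015 ] twist -0.0084 rows>= 1.0 tilt(x,y mrad) [-8. 29.]
```

View pics/w10.png

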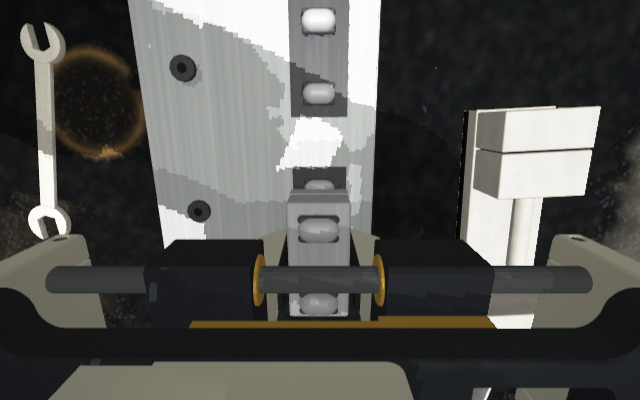

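Request:
carry_out(targets=[[[0.004, 0.001, 0.007], -0.006], [[0.003, 0, 0.006], -0.002], [[0, 0, 0.0], 0]])

```text
time: 22.08
tool_pos: [0.5466, -0.0445, 0.0367]
tool_rot: [-3.141, -0.029, 1.769]
contact_force: [-0.1, -0.3, -2.6]
opening: 0.0318
```

```bash
python3 - <<'E'
from h import *
plan(.5455,-.0434,.0215,1.771)
snap('wrist','w11');zoom('w11',250,150,400,320,4)
E
```

```text
t 22.07 pos [ 0.5466 -0.0445  0.0367] rot [-3.141 -0.029  1.769] F [-0.1 -0.3 -2.6] op 0.0318
tool shift [ 0.0008 -0.0009  0.0152] twist -0.0018 rows>= 1.0 tilt(x,y mrad) [-7. 28.]
```

View pics/w11z.png

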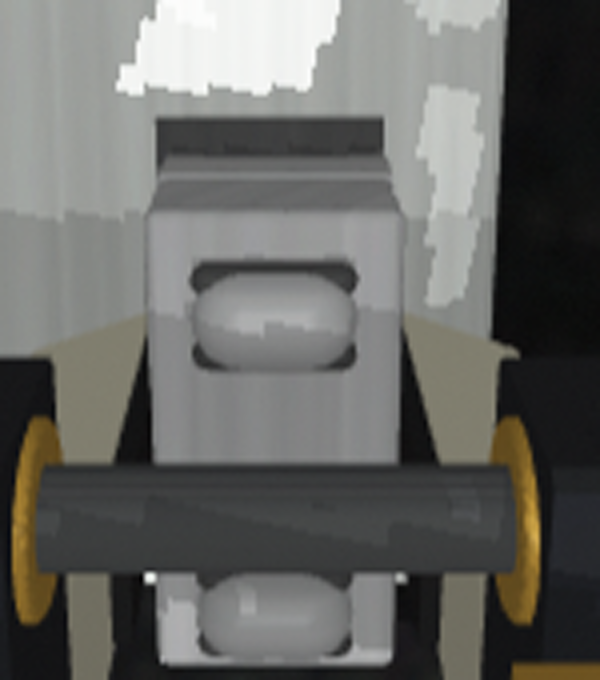

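Request:
carry_out(targets=[[[0.001, -0.001, 0.001], 0], [[0, 0, 0.002], 0]])

```text
time: 22.38
tool_pos: [0.5461, -0.0439, 0.0345]
tool_rot: [3.141, -0.028, 1.769]
contact_force: [-0.7, -0.1, -1.7]
opening: 0.0321
```

Request:
carry_out(targets=[[[0, 0, 0.003], 0], [[0, 0, 0.003], 0]])

```text
time: 22.62
tool_pos: [0.5462, -0.0438, 0.0284]
tool_rot: [3.14, -0.028, 1.769]
contact_force: [0.6, -0.3, -2.4]
opening: 0.0316
```

```bash
python3 - <<'E'
from h import *
plan(.5455,-.0434,.0215,1.771)
E
```

```text
t 22.62 pos [ 0.5462 -0.0438  0.0284] rot [ 3.14  -0.028  1.769] F [ 0.6 -0.3 -2.4] op 0.0316
tool shift [ 0.0003 -0.0006  0.0069] twist -0.0018 rows>= 1.0 tilt(x,y mrad) [-4. 28.]
```

Request:
carry_out(targets=[[[0, -0.0005, 0.002], 0], [[0, 0, 0.002], 0]])

```text
time: 22.88
tool_pos: [0.5458, -0.0439, 0.0247]
tool_rot: [3.14, -0.028, 1.769]
contact_force: [-4.2, 0.1, 14.5]
opening: 0.0313
```

Request:
carry_out(targets=[[[0, 0, 0.002], 0], [[0, 0, 0.002], 0]])

```text
time: 23.12
tool_pos: [0.546, -0.0438, 0.0241]
tool_rot: [3.139, -0.027, 1.769]
contact_force: [-6.8, 0.5, 18.9]
opening: 0.0316
```

Request:
carry_out(targets=[[[0, -0.0008, 0.002], 0], [[0, -0.0005, 0.003], 0]])

```text
time: 23.38
tool_pos: [0.5461, -0.0438, 0.0233]
tool_rot: [3.135, -0.026, 1.769]
contact_force: [-6.3, 1.0, 19.2]
opening: 0.0317
```

Request:
carry_out(targets=[[[0, 0, 0.003], 0], [[0, 0, 0.003], 0]])

```text
time: 23.62
tool_pos: [0.5461, -0.0438, 0.0219]
tool_rot: [3.133, -0.025, 1.77]
contact_force: [-7.1, 0.5, 20.2]
opening: 0.0318
```

Request:
carry_out(targets=[[[0, -0.001, 0.003], 0], [[0, -0.001, 0.003], 0]])

```text
time: 23.88
tool_pos: [0.5461, -0.0439, 0.0217]
tool_rot: [3.127, -0.023, 1.769]
contact_force: [-6.8, 2.3, 26.3]
opening: 0.0319
```

```bash
python3 - <<'E'
from h import *
plan(.5455,-.0434,.0215,1.771)
snap('wrist','w12');zoom('w12',250,150,400,320,4)
snap('side','s12');zoom('s12',260,180,360,250,7)
E
```

```text
t 23.88 pos [ 0.5461 -0.0439  0.0217] rot [ 3.127 -0.023  1.769] F [-6.8  2.3 26.3] op 0.0319
tool shift [ 0.0006 -0.0005  0.0002] twist -0.0015 rows>= 1.0 tilt(x,y mrad) [10. 26.]
```

View pics/w12z.png

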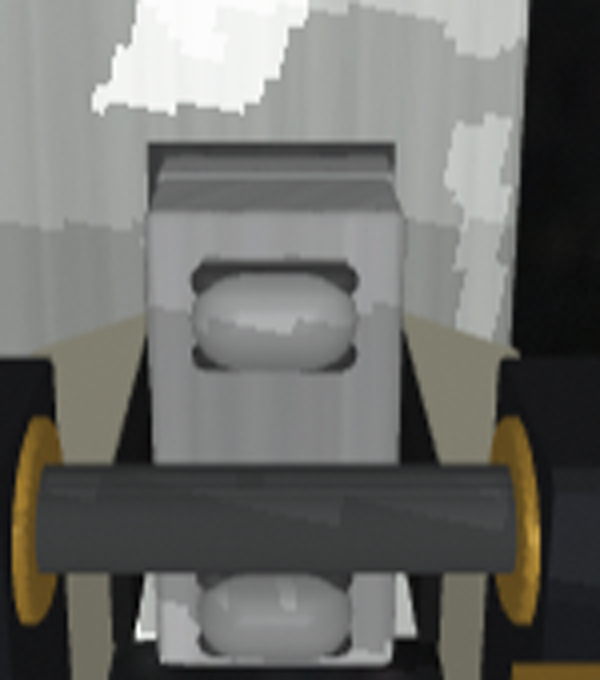

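View pics/s12z.png

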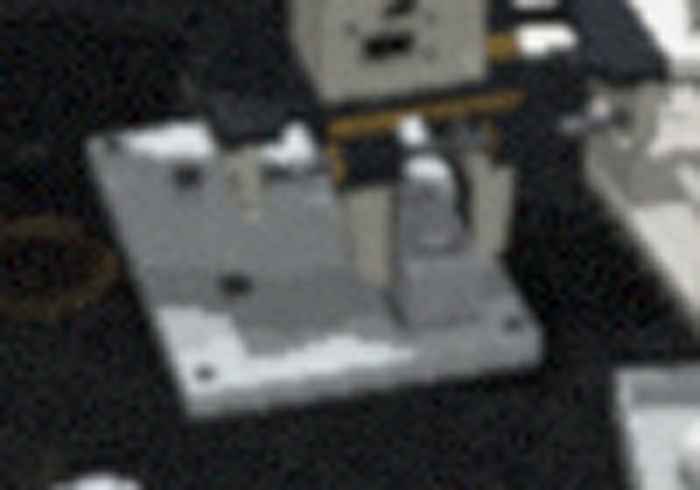

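Request:
carry_out(targets=[[[0, 0, 0], 0], [[0, 0, -0.001], 0], [[0, 0, -0.01], 0], [[0, 0, -0.03], 0], [[0, 0, -0.02], 0]], fingers=0.4)

```text
time: 24.6
tool_pos: [0.5451, -0.0454, 0.0844]
tool_rot: [3.128, -0.024, 1.769]
contact_force: [-0.6, 0.0, 1.4]
opening: 0.0551
```

Request:
carry_out(targets=[[[0, 0, 0], 0], [[0, 0, 0], 0], [[0, 0, 0], 0], [[0, 0, 0], 0]], fingers=1)

```text
time: 25.1
tool_pos: [0.5449, -0.0454, 0.0839]
tool_rot: [3.129, -0.024, 1.769]
contact_force: [0.5, 0.5, 0.1]
opening: 0.0195
```

```bash
python3 - <<'E'
from h import *
plan(.5456,-.0432,.05,1.771)
snap('wrist','w13')
E
```

```text
t 25.1 pos [ 0.5449 -0.0454  0.0839] rot [ 3.129 -0.024  1.769] F [0.5 0.5 0.1] op 0.0195
tool shift [0.0013 0.0007 0.034 ] twist -0.0017 rows>= 1.0 tilt(x,y mrad) [ 8. 26.]
```

View pics/w13.png

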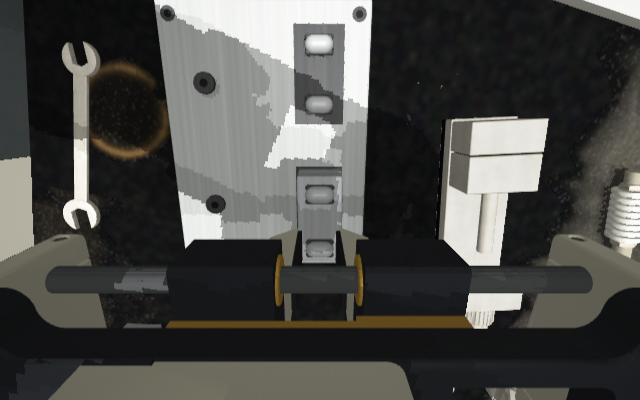

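Request:
carry_out(targets=[[[0.001, 0.001, 0.018], 0], [[0, 0, 0.012], 0], [[0, 0, 0.004], 0]])

```text
time: 25.52
tool_pos: [0.546, -0.0434, 0.0485]
tool_rot: [3.129, -0.024, 1.769]
contact_force: [0.4, -0.3, 0.9]
opening: 0.0002
```

Request:
carry_out(targets=[[[0, 0, 0.002], 0], [[0, 0, 0.002], 0]])

```text
time: 25.78
tool_pos: [0.5463, -0.0433, 0.0446]
tool_rot: [3.129, -0.024, 1.769]
contact_force: [-1.5, 1.3, 9.8]
opening: 0.0007
```

Request:
carry_out(targets=[[[0, 0, 0.002], 0], [[0, 0, 0.003], 0]])

```text
time: 26.02
tool_pos: [0.5469, -0.0433, 0.0441]
tool_rot: [3.126, -0.023, 1.77]
contact_force: [-12.0, 0.9, 33.7]
opening: 0.0006
```

Request:
carry_out(targets=[[[0, 0, -0.03], 0], [[0, 0, -0.03], 0], [[-0.03, -0.035, -0.02], 0.02], [[-0.035, -0.042, 0], 0.02], [[-0.035, -0.042, 0], 0.02], [[-0.03, -0.035, 0], 0.01], [[0, 0, 0], 0]], fingers=0.35)

```text
time: 26.9
tool_pos: [0.4149, -0.2045, 0.1251]
tool_rot: [3.119, -0.017, 1.7]
contact_force: [-0.5, -0.1, 0.8]
opening: 0.059
```

```bash
python3 - <<'E'
from h import *
plan(.411,-.225,.12,1.70)
snap('wrist','w14')
E
```

```text
t 26.9 pos [ 0.4149 -0.2045  0.1251] rot [ 3.119 -0.017  1.7  ] F [-0.5 -0.1  0.8] op 0.059
tool shift [-0.0199 -0.0066  0.0046] twist 0.0 rows>= 1.0 tilt(x,y mrad) [20. 20.]
```

View pics/w14.png

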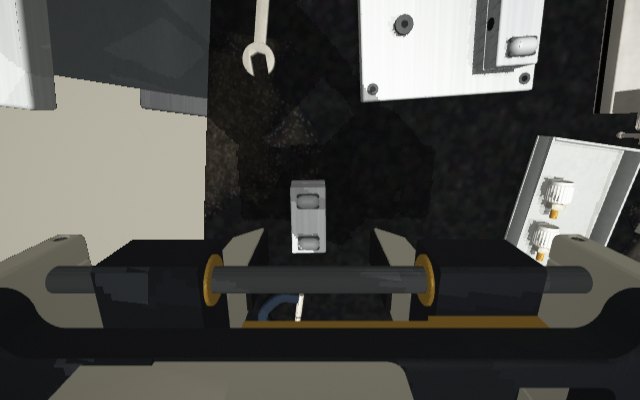

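```bash
python3 - <<'E'
from h import *
zoom('w14',270,170,350,265,6)
E
```

```text
(no output)
```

View pics/w14z.png

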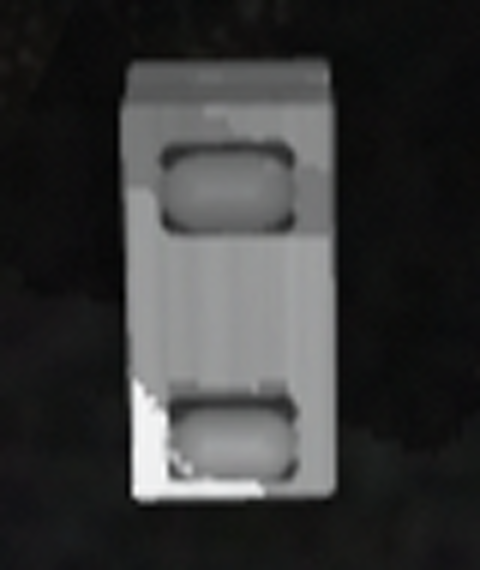

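```bash
python3 - <<'E'
from h import *
c=quad('w14',[(122,102),(334,100),(335,497),(132,498)],u0=270,v0=170)
plan(c[0],c[1],.03,1.71)
E
```

```text
centre [ 0.4101 -0.2244] len 0.0642 wid 0.0317 long dir 1.7042 from wid 1.6992
t 26.95 pos [ 0.4159 -0.2037  0.1252] rot [ 3.119 -0.017  1.701] F [-0.   0.2 -0.8] op 0.0593
tool shift [-0.0214 -0.0106  0.0946] twist -0.0089 rows>= 2.0 tilt(x,y mrad) [20. 20.]
```

Request:
carry_out(targets=[[[-0.009, -0.005, 0.025], 0], [[-0.008, -0.004, 0.03], 0], [[-0.004, -0.002, 0.025], 0], [[0, 0, 0.01], 0]])

```text
time: 27.45
tool_pos: [0.4142, -0.2234, 0.0344]
tool_rot: [3.113, -0.013, 1.705]
contact_force: [-0.3, 0.8, 0.1]
opening: 0.0595
```

```bash
python3 - <<'E'
from h import *
plan(.4101,-.2244,.006,1.702)
E
```

```text
t 27.45 pos [ 0.4142 -0.2234  0.0344] rot [ 3.113 -0.013  1.705] F [-0.3  0.8  0.1] op 0.0595
tool shift [-0.0008 -0.005   0.0283] twist 0.0032 rows>= 1.0 tilt(x,y mrad) [27. 16.]
```

Request:
carry_out(targets=[[[0, 0, -0.05], 0], [[0, 0, -0.01], 0], [[0, -0.06, 0], 0], [[0, 0.06, 0], 0]])

```text
time: 27.95
tool_pos: [0.4038, -0.2203, 0.0921]
tool_rot: [3.125, -0.024, 1.701]
contact_force: [2.0, -2.1, 1.5]
opening: 0.0595
```

```bash
python3 - <<'E'
from h import *
plan(.4101,-.2244,.006,1.702)
E
```

```text
t 27.95 pos [ 0.4038 -0.2203  0.0921] rot [ 3.125 -0.024  1.701] F [ 2.  -2.1  1.5] op 0.0595
tool shift [-0.007   0.0043  0.086 ] twist -0.0014 rows>= 2.0 tilt(x,y mrad) [13. 26.]
```

Request:
carry_out(targets=[[[0, -0.06, 0], 0], [[0, 0.06, 0], 0], [[0, 0, 0], 0]])

```text
time: 28.32
tool_pos: [0.4062, -0.2167, 0.09]
tool_rot: [3.131, -0.029, 1.703]
contact_force: [-0.3, 0.5, 0.4]
opening: 0.0598
```

```bash
python3 - <<'E'
from h import *
plan(.4101,-.2244,.03,1.702)
E
```

```text
t 28.32 pos [ 0.4062 -0.2167  0.09  ] rot [ 3.131 -0.029  1.703] F [-0.3  0.5  0.4] op 0.0598
tool shift [-0.0099  0.0022  0.0597] twist 0.0006 rows>= 2.0 tilt(x,y mrad) [ 7. 31.]
```

Good; descend.

Request:
carry_out(targets=[[[-0.005, 0.001, 0.025], 0], [[-0.005, 0.001, 0.025], 0], [[0, 0, 0.008], 0]])

```text
time: 28.7
tool_pos: [0.4116, -0.2236, 0.0314]
tool_rot: [3.129, -0.027, 1.707]
contact_force: [-0.8, 0.4, 0.4]
opening: 0.0594
```

```bash
python3 - <<'E'
from h import *
plan(.4101,-.2244,.006,1.702)
E
```

```text
t 28.7 pos [ 0.4116 -0.2236  0.0314] rot [ 3.129 -0.027  1.707] F [-0.8  0.4  0.4] op 0.0594
tool shift [-0.0013 -0.0019  0.0254] twist 0.0047 rows>= 1.0 tilt(x,y mrad) [ 9. 29.]
```

Request:
carry_out(targets=[[[-0.001, -0.001, 0.012], 0.004], [[0, -0.001, 0.009], 0], [[0, 0, 0.003], 0]])

```text
time: 29.08
tool_pos: [0.4105, -0.2239, 0.007]
tool_rot: [3.128, -0.026, 1.704]
contact_force: [0.5, -0.6, -0.5]
opening: 0.0595
```

Request:
carry_out(targets=[[[0, 0, 0], 0], [[0, 0, 0], 0], [[0, 0, 0], 0], [[0, 0, 0], 0]], fingers=1, grip_force=40)

```text
time: 29.58
tool_pos: [0.4109, -0.2242, 0.0078]
tool_rot: [3.127, -0.025, 1.704]
contact_force: [0.3, -0.1, -1.4]
opening: 0.032
```

Request:
carry_out(targets=[[[0, 0, -0.03], 0], [[0, 0, -0.04], 0], [[0, 0, -0.03], 0]])

```text
time: 29.95
tool_pos: [0.4081, -0.2257, 0.108]
tool_rot: [3.132, -0.03, 1.703]
contact_force: [1.1, -1.0, -0.9]
opening: 0.0317
```

```bash
python3 - <<'E'
from h import *
plan(.54,-.03,.11,1.772)
E
```

```text
t 29.95 pos [ 0.4081 -0.2257  0.108 ] rot [ 3.132 -0.03   1.703] F [ 1.1 -1.  -0.9] op 0.0317
tool shift [0.1766 0.1566 0.0049] twist -0.0687 rows>= 4.0 tilt(x,y mrad) [ 6. 31.]
```

Request:
carry_out(targets=[[[0.03, 0.026, 0], -0.015], [[0.036, 0.032, 0], -0.015], [[0.036, 0.032, 0], -0.015], [[0.036, 0.032, 0], -0.015], [[0.03, 0.024, 0], -0.01], [[0, 0, 0], 0]])

```text
time: 30.7
tool_pos: [0.5296, -0.0325, 0.1176]
tool_rot: [3.125, -0.024, 1.773]
contact_force: [-0.1, -0.2, -1.0]
opening: 0.0321
```

```bash
python3 - <<'E'
from h import *
plan(.5255,.0550,.11,1.771)
snap('wrist','w15');zoom('w15',250,60,390,260,3.5)
E
```

```text
t 30.7 pos [ 0.5296 -0.0325  0.1176] rot [ 3.125 -0.024  1.773] F [-0.1 -0.2 -1. ] op 0.0321
tool shift [0.0864 0.0133 0.0099] twist 0.0017 rows>= 2.0 tilt(x,y mrad) [12. 27.]
```

View pics/w15.png

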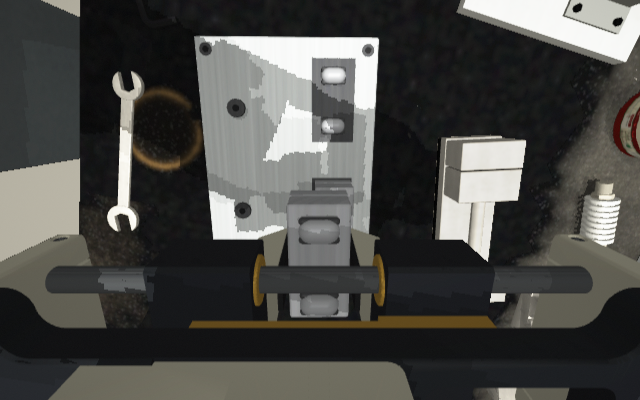

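View pics/w15z.png

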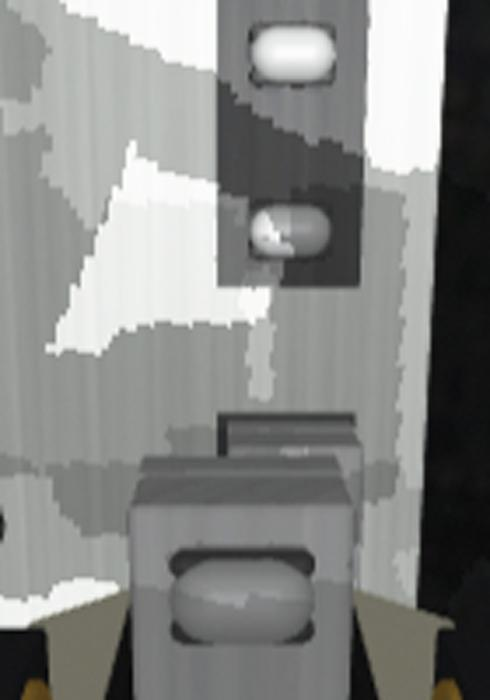

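```bash
python3 - <<'E'
from h import *
zoom('w15',300,45,365,150,5)
d=load('w15');Z=lambda a,b,z: ray(d,250+a/3.5,60+b/3.5,z)
a=Z(292,54,.022);b=Z(290,231,.022);print('studs',a,b,np.linalg.norm(a-b),'mid',(a+b)/2,'dir',np.arctan2(*(a-b)[[1,0]]))
E
```

```text
studs [0.52149844 0.07429568 0.022     ] [0.52954576 0.0351731  0.022     ] 0.03994165272158677 mid [0.5255221  0.05473439 0.022     ] dir 1.773661680951218
```

View pics/w15z.png

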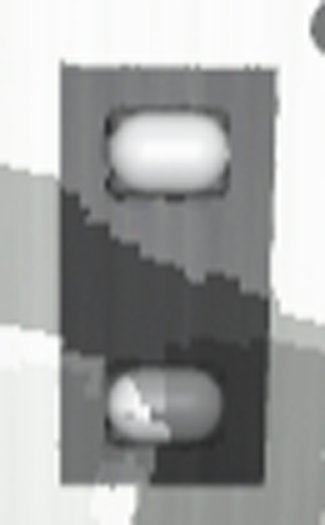

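```bash
python3 - <<'E'
from h import *
quad('w15',[(61,66),(276,68),(264,484),(62,484)],z=.014,f=5,u0=300,v0=45)
plan(.5255,.0549,.05,1.771)
E
```

```text
centre [0.526 0.055] len 0.0679 wid 0.0357 long dir 1.7716 from wid 1.7695
t 30.75 pos [ 0.529  -0.0336  0.1174] rot [ 3.125 -0.024  1.772] F [ 0.3  0.4 -1.6] op 0.0316
tool shift [0.0857 0.0131 0.0698] twist 0.0006 rows>= 2.0 tilt(x,y mrad) [11. 27.]
```

Request:
carry_out(targets=[[[0.025, 0.004, 0], 0], [[0.03, 0.004, 0.005], 0], [[0.022, 0.003, 0.02], 0], [[0.006, 0, 0.025], 0], [[0, 0, 0.01], 0]])

```text
time: 31.38
tool_pos: [0.5223, 0.0482, 0.0586]
tool_rot: [3.126, -0.023, 1.765]
contact_force: [-0.0, -0.9, -1.0]
opening: 0.0314
```

```bash
python3 - <<'E'
from h import *
plan(.5257,.0549,.036,1.771)
E
```

```text
t 31.38 pos [0.5223 0.0482 0.0586] rot [ 3.126 -0.023  1.765] F [-0.  -0.9 -1. ] op 0.0314
tool shift [0.0054 0.0043 0.0228] twist -0.0058 rows>= 1.0 tilt(x,y mrad) [11. 25.]
```

Request:
carry_out(targets=[[[0.003, 0.002, 0.01], -0.004], [[0.002, 0.002, 0.009], -0.002], [[0, 0, 0.002], 0]])

```text
time: 31.75
tool_pos: [0.5262, 0.0527, 0.037]
tool_rot: [3.125, -0.022, 1.769]
contact_force: [-0.4, 0.1, -0.4]
opening: 0.0317
```

```bash
python3 - <<'E'
from h import *
plan(.5257,.0549,.030,1.771)
E
```

```text
t 31.75 pos [0.5262 0.0527 0.037 ] rot [ 3.125 -0.022  1.769] F [-0.4  0.1 -0.4] op 0.0317
tool shift [ 0.0021 -0.0001  0.0071] twist -0.0021 rows>= 1.0 tilt(x,y mrad) [11. 25.]
```

Request:
carry_out(targets=[[[0.002, 0, 0.002], -0.002], [[0, 0, 0.002], 0], [[0, 0, 0.002], 0]])

```text
time: 32.12
tool_pos: [0.5266, 0.0547, 0.0315]
tool_rot: [3.124, -0.022, 1.771]
contact_force: [-0.1, -0.4, -2.1]
opening: 0.0319
```

```bash
python3 - <<'E'
from h import *
plan(.5257,.0549,.022,1.771)
E
```

```text
t 32.12 pos [0.5266 0.0547 0.0315] rot [ 3.124 -0.022  1.771] F [-0.1 -0.4 -2.1] op 0.0319
tool shift [ 0.0002 -0.001   0.0095] twist -0.0 rows>= 1.0 tilt(x,y mrad) [13. 25.]
```

Request:
carry_out(targets=[[[0, -0.001, 0.0015], 0], [[0, 0, 0.002], 0], [[0, 0, 0.002], 0]])

```text
time: 32.5
tool_pos: [0.5257, 0.0546, 0.026]
tool_rot: [3.123, -0.022, 1.771]
contact_force: [0.2, 2.5, 1.3]
opening: 0.0317
```

Request:
carry_out(targets=[[[0, 0, 0.002], 0], [[0, 0, 0.002], 0]])

```text
time: 32.75
tool_pos: [0.5262, 0.0549, 0.0241]
tool_rot: [3.122, -0.022, 1.771]
contact_force: [-5.3, -1.1, 16.8]
opening: 0.0317
```

Request:
carry_out(targets=[[[0, -0.0005, 0.003], 0], [[0, 0, 0.003], 0]])

```text
time: 33.0
tool_pos: [0.5267, 0.0551, 0.022]
tool_rot: [3.118, -0.021, 1.771]
contact_force: [-8.6, -0.6, 20.9]
opening: 0.0315
```

Request:
carry_out(targets=[[[0, -0.0005, 0.003], 0], [[0, 0, 0.003], 0]])

```text
time: 33.25
tool_pos: [0.5267, 0.055, 0.0216]
tool_rot: [3.116, -0.02, 1.772]
contact_force: [-12.0, -1.3, 33.9]
opening: 0.0312
```

Home by feel. Release, then press-check from the top.

Request:
carry_out(targets=[[[0, 0, 0], 0], [[0, 0, -0.002], 0], [[0, 0, -0.01], 0], [[0, 0, -0.025], 0], [[0, 0, -0.015], 0]], fingers=0.4)

```text
time: 33.88
tool_pos: [0.5255, 0.0536, 0.0757]
tool_rot: [3.116, -0.02, 1.772]
contact_force: [1.2, -0.5, -0.2]
opening: 0.0546
```

Request:
carry_out(targets=[[[0, 0, 0], 0], [[0, 0, 0], 0], [[0, 0, 0], 0], [[0, 0, 0], 0]], fingers=1)

```text
time: 34.38
tool_pos: [0.5253, 0.0535, 0.0751]
tool_rot: [3.117, -0.02, 1.772]
contact_force: [0.2, -0.7, -0.9]
opening: 0.0196
```

```bash
python3 - <<'E'
from h import *
plan(.5257,.0549,.05,1.771)
E
```

```text
t 34.38 pos [0.5253 0.0535 0.0751] rot [ 3.117 -0.02   1.772] F [ 0.2 -0.7 -0.9] op 0.0196
tool shift [0.0007 0.0001 0.0252] twist 0.0006 rows>= 1.0 tilt(x,y mrad) [20. 25.]
```

Request:
carry_out(targets=[[[0.001, 0, 0.012], 0], [[0, 0, 0.01], 0], [[0, 0, 0.003], 0]])

```text
time: 34.75
tool_pos: [0.525, 0.0553, 0.0476]
tool_rot: [3.118, -0.021, 1.772]
contact_force: [0.0, -0.2, 1.0]
opening: 0.0004
```

Request:
carry_out(targets=[[[0, 0, 0.002], 0], [[0, 0, 0.003], 0], [[0, 0, 0.002], 0]])

```text
time: 35.12
tool_pos: [0.5252, 0.0554, 0.0441]
tool_rot: [3.117, -0.02, 1.772]
contact_force: [-8.5, -0.5, 22.2]
opening: 0.0007
```

Request:
carry_out(targets=[[[0, 0, -0.03], 0], [[0, 0, -0.04], 0], [[0.038, 0.01, -0.01], 0.12], [[0.038, 0.005, 0], 0.12], [[0.038, 0, 0], 0.12], [[0.038, -0.005, 0], 0.12], [[0.025, -0.008, 0], 0.12], [[0, 0, 0], 0]], fingers=0.35)

```text
time: 36.12
tool_pos: [0.5326, 0.2383, 0.1341]
tool_rot: [3.128, -0.034, 1.152]
contact_force: [-0.1, -0.3, -0.2]
opening: 0.0596
```

```bash
python3 - <<'E'
from h import *
plan(.556,.275,.12,1.16)
snap('wrist','w16'); snap('top','t16')
E
```

```text
t 36.12 pos [0.5326 0.2383 0.1341] rot [ 3.128 -0.034  1.152] F [-0.1 -0.3 -0.2] op 0.0596
tool shift [0.0426 0.0063 0.0157] twist -0.0083 rows>= 1.0 tilt(x,y mrad) [26. 25.]
```

View pics/w16.png

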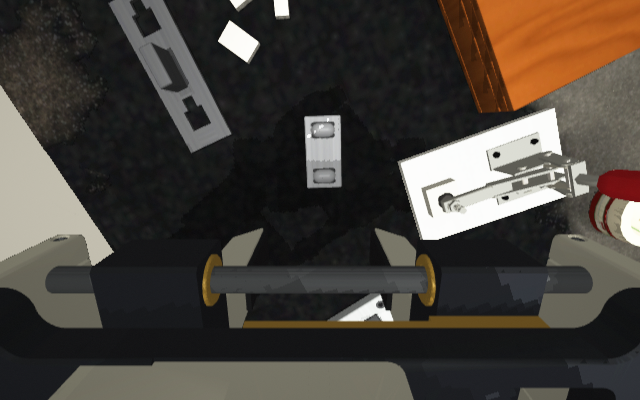

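View pics/t16.png

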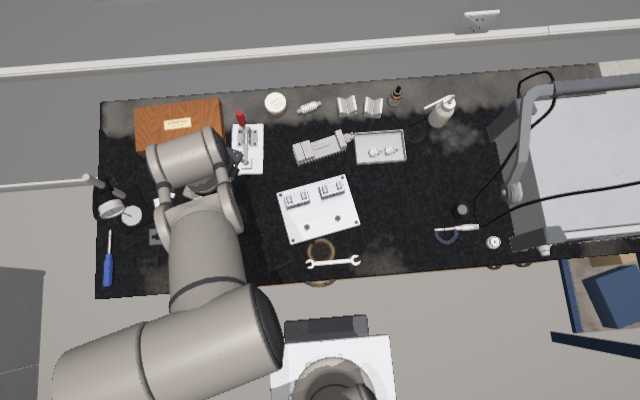

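```bash
python3 - <<'E'
from h import *
zoom('w16',285,100,365,195,6)
E
```

```text
(no output)
```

View pics/w16z.png

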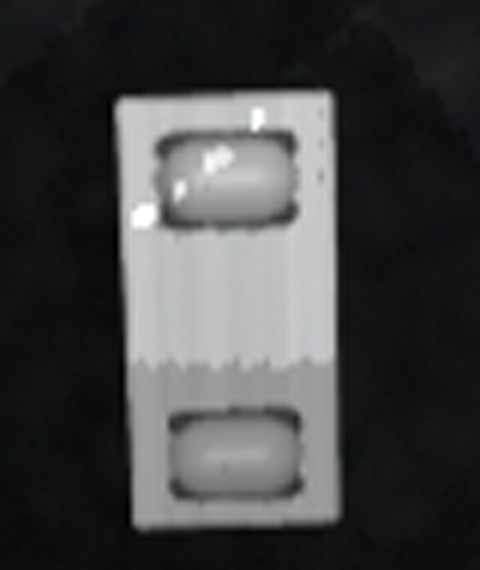

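```bash
python3 - <<'E'
from h import *
c=quad('w16',[(117,98),(333,92),(341,522),(135,527)],u0=285,v0=100)
d=load('w16'); print(ray(d,400,160,.015),ray(d,420,240,.015),'knob',ray(d,446,200,.05))
plan(c[0],c[1],.1,1.17)
plan(c[0],c[1],.03,1.17)
E
```

```text
centre [0.5553 0.2759] len 0.0637 wid 0.0315 long dir 1.1865 from wid 1.1761
[0.61894479 0.23815127 0.015     ] [0.6094785  0.15249266 0.015     ] knob [0.63604442 0.19726564 0.05      ]
t 36.23 pos [0.5326 0.2365 0.134 ] rot [ 3.128 -0.033  1.151] F [-0.4  0.2 -0.8] op 0.0595
tool shift [0.0441 0.0041 0.0356] twist -0.0187 rows>= 1.0 tilt(x,y mrad) [26. 25.]
t 36.23 pos [0.5326 0.2365 0.134 ] rot [ 3.128 -0.033  1.151] F [-0.4  0.2 -0.8] op 0.0595
tool shift [0.0418 0.0032 0.1055] twist -0.0187 rows>= 3.0 tilt(x,y mrad) [26. 25.]
```

Request:
carry_out(targets=[[[0.016, 0.001, 0.025], -0.01], [[0.016, 0.001, 0.03], -0.01], [[0.009, 0.001, 0.03], -0.008], [[0, 0, 0.015], 0], [[0, 0, 0.002], 0]])

```text
time: 36.85
tool_pos: [0.5572, 0.2697, 0.0322]
tool_rot: [3.124, -0.033, 1.181]
contact_force: [-0.3, -0.6, -0.0]
opening: 0.0598
```

```bash
python3 - <<'E'
from h import *
plan(.5553,.2759,.007,1.18)
E
```

```text
t 36.85 pos [0.5572 0.2697 0.0322] rot [ 3.124 -0.033  1.181] F [-0.3 -0.6 -0. ] op 0.0598
tool shift [ 0.0043 -0.0045  0.0253] twist 0.0009 rows>= 1.0 tilt(x,y mrad) [28. 24.]
```

Request:
carry_out(targets=[[[0.002, -0.002, 0.01], 0], [[0.002, -0.002, 0.009], 0], [[0.001, -0.001, 0.005], 0]])

```text
time: 37.22
tool_pos: [0.5564, 0.2764, 0.0095]
tool_rot: [3.121, -0.035, 1.18]
contact_force: [0.2, 0.7, -0.0]
opening: 0.0594
```

Request:
carry_out(targets=[[[0, 0, 0], 0], [[0, 0, 0], 0], [[0, 0, 0], 0], [[0, 0, 0], 0]], fingers=1, grip_force=40)

```text
time: 37.72
tool_pos: [0.5565, 0.2767, 0.01]
tool_rot: [3.121, -0.035, 1.181]
contact_force: [0.7, -0.3, -1.6]
opening: 0.0319
```

Request:
carry_out(targets=[[[0, 0, -0.03], 0], [[0, 0, -0.04], 0], [[0, 0, -0.04], 0], [[0, 0, -0.01], 0]])

```text
time: 38.22
tool_pos: [0.5513, 0.273, 0.1309]
tool_rot: [3.124, -0.032, 1.18]
contact_force: [0.2, 0.1, -1.6]
opening: 0.0316
```

```bash
python3 - <<'E'
from h import *
plan(.54,-.01,.13,1.772)
E
```

```text
t 38.23 pos [0.5513 0.273  0.1309] rot [ 3.124 -0.032  1.18 ] F [ 0.2  0.1 -1.6] op 0.0316
tool shift [-0.2659  0.0974 -0.0059] twist -0.5916 rows>= 6.0 tilt(x,y mrad) [28. 23.]
```

Request:
carry_out(targets=[[[-0.041, 0.013, -0.002], -0.085], [[-0.041, 0.01, -0.002], -0.085], [[-0.041, 0.006, -0.002], -0.085], [[-0.041, 0.002, -0.002], -0.085], [[-0.041, -0.002, 0], -0.085], [[-0.041, -0.006, 0], -0.085], [[-0.03, -0.008, 0], -0.08], [[0, 0, 0], 0]])

```text
time: 39.22
tool_pos: [0.5221, -0.0151, 0.1228]
tool_rot: [3.121, -0.02, 1.791]
contact_force: [0.2, 0.4, -1.1]
opening: 0.0319
```

```bash
python3 - <<'E'
from h import *
plan(.5257,.0549,.13,1.771)
snap('wrist','w17');
E
```

```text
t 39.23 pos [ 0.5221 -0.0151  0.1228] rot [ 3.121 -0.02   1.791] F [ 0.2  0.4 -1.1] op 0.0319
tool shift [ 0.0677  0.0189 -0.0055] twist 0.0198 rows>= 2.0 tilt(x,y mrad) [16. 24.]
```

View pics/w17.png

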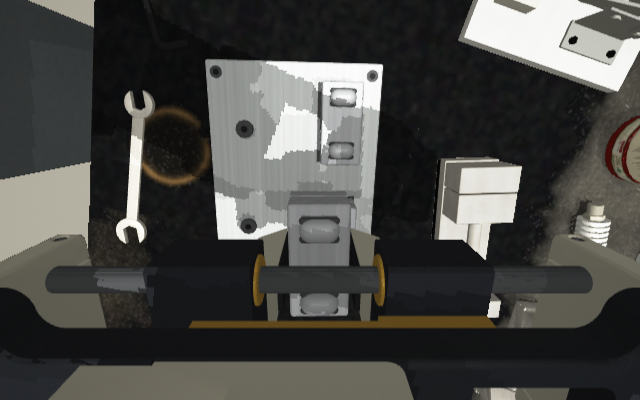

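```bash
python3 - <<'E'
from h import *
zoom('w17',305,70,380,175,6)
E
```

```text
(no output)
```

View pics/w17z.png

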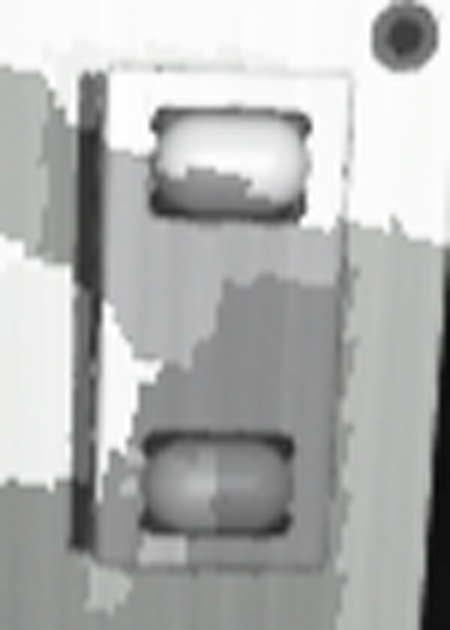

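```bash
python3 - <<'E'
from h import *
quad('w17',[(106,68),(350,68),(328,568),(96,566)],z=.044,f=6,u0=305,v0=70)
d=load('w17');Z=lambda a,b,z: ray(d,305+a/6,70+b/6,z)
a=Z(231,163,.052);b=Z(217,484,.052);print(np.linalg.norm(a-b),'mid',(a+b)/2,'dir',np.arctan2(*(a-b)[[1,0]]))
u=np.array([np.cos(1.771),np.sin(1.771)]); t=np.array([.5257,.0549])+.0012*u; print(t)
plan(t[0],t[1],.085,1.771)
E
```

```text
centre [0.5265 0.0551] len 0.0637 wid 0.0314 long dir 1.7784 from wid 1.786
0.03968619060649802 mid [0.52621537 0.055137   0.052     ] dir 1.767023860652115
[0.52546136 0.05607603]
t 39.27 pos [ 0.5221 -0.0141  0.1228] rot [ 3.121 -0.02   1.791] F [ 0.3 -0.  -2. ] op 0.0319
tool shift [0.0669 0.0178 0.0396] twist 0.0199 rows>= 2.0 tilt(x,y mrad) [16. 24.]
```

Request:
carry_out(targets=[[[0.022, 0.006, 0], 0.01], [[0.026, 0.007, 0.005], 0.01], [[0.014, 0.004, 0.015], 0], [[0.004, 0, 0.015], 0], [[0, 0, 0.004], 0]])

```text
time: 39.9
tool_pos: [0.5243, 0.0614, 0.0808]
tool_rot: [3.125, -0.023, 1.77]
contact_force: [0.2, -0.1, -1.3]
opening: 0.0319
```

```bash
python3 - <<'E'
from h import *
plan(.5260,.0562,.07,1.771)
E
```

```text
t 39.9 pos [0.5243 0.0614 0.0808] rot [ 3.125 -0.023  1.77 ] F [ 0.2 -0.1 -1.3] op 0.0319
tool shift [-0.0057  0.0005  0.0107] twist -0.0006 rows>= 1.0 tilt(x,y mrad) [12. 25.]
```

Request:
carry_out(targets=[[[-0.003, 0, 0.004], 0], [[-0.0025, 0.0005, 0.004], 0], [[0, 0, 0.002], 0]])

```text
time: 40.28
tool_pos: [0.5263, 0.0557, 0.0698]
tool_rot: [3.125, -0.022, 1.77]
contact_force: [0.2, 0.4, -1.6]
opening: 0.0318
```

```bash
python3 - <<'E'
from h import *
plan(.5260,.0562,.065,1.771)
snap('wrist','w18');zoom('w18',250,150,400,320,4)
E
```

```text
t 40.27 pos [0.5263 0.0557 0.0698] rot [ 3.125 -0.022  1.77 ] F [ 0.2  0.4 -1.6] op 0.0318
tool shift [ 0.0004 -0.0003  0.0048] twist -0.0009 rows>= 1.0 tilt(x,y mrad) [12. 25.]
```

View pics/w18z.png

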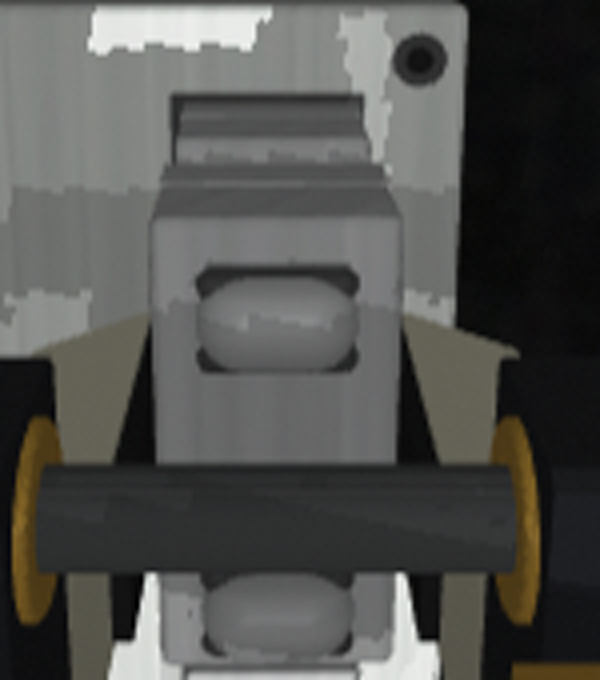

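Request:
carry_out(targets=[[[0.0005, -0.0005, 0.002], 0], [[0, 0, 0.002], 0], [[0, 0, 0.002], 0]])

```text
time: 40.7
tool_pos: [0.526, 0.056, 0.0639]
tool_rot: [3.124, -0.022, 1.77]
contact_force: [-0.2, 0.7, -0.1]
opening: 0.0316
```

Request:
carry_out(targets=[[[0, 0, 0.002], 0], [[0, 0, 0.002], 0], [[0, 0, 0.002], 0]])

```text
time: 41.08
tool_pos: [0.5263, 0.0561, 0.0578]
tool_rot: [3.123, -0.022, 1.77]
contact_force: [-0.6, -2.3, 4.8]
opening: 0.0318
```

Request:
carry_out(targets=[[[0, -0.0003, 0.003], 0], [[0, 0, 0.003], 0]])

```text
time: 41.32
tool_pos: [0.5273, 0.0562, 0.0549]
tool_rot: [3.12, -0.021, 1.77]
contact_force: [-8.6, -0.6, 20.6]
opening: 0.0319
```

Request:
carry_out(targets=[[[0, -0.0005, 0.003], 0], [[0, 0, 0.003], 0]])

```text
time: 41.58
tool_pos: [0.5273, 0.0561, 0.0538]
tool_rot: [3.117, -0.02, 1.771]
contact_force: [-10.6, -2.7, 31.4]
opening: 0.0315
```

Request:
carry_out(targets=[[[0, 0, 0], 0], [[0, 0, -0.002], 0], [[0, 0, -0.01], 0], [[0, 0, -0.025], 0], [[0, 0, -0.015], 0]], fingers=0.4)

```text
time: 42.2
tool_pos: [0.5261, 0.0548, 0.1078]
tool_rot: [3.118, -0.02, 1.77]
contact_force: [-0.6, 0.5, 0.6]
opening: 0.0552
```

Request:
carry_out(targets=[[[0, 0, 0], 0], [[0, 0, 0], 0], [[0, 0, 0], 0], [[0, 0, 0], 0]], fingers=1)

```text
time: 42.7
tool_pos: [0.5261, 0.0549, 0.1076]
tool_rot: [3.118, -0.02, 1.77]
contact_force: [0.6, 1.0, 0.7]
opening: 0.0194
```

```bash
python3 - <<'E'
from h import *
plan(.5262,.0550,.08,1.771)
E
```

```text
t 42.7 pos [0.5261 0.0549 0.1076] rot [ 3.118 -0.02   1.77 ] F [0.6 1.  0.7] op 0.0194
tool shift [-0.0005 -0.0005  0.0276] twist -0.0006 rows>= 1.0 tilt(x,y mrad) [19. 25.]
```

Request:
carry_out(targets=[[[0, 0, 0.014], 0], [[0, 0, 0.01], 0], [[0, 0, 0.004], 0]])

```text
time: 43.08
tool_pos: [0.5261, 0.0557, 0.0768]
tool_rot: [3.12, -0.021, 1.77]
contact_force: [-0.2, 0.0, -0.7]
opening: 0.0002
```

Request:
carry_out(targets=[[[0, 0, 0.003], 0], [[0, 0, 0.003], 0], [[0, 0, 0.002], 0]])

```text
time: 43.45
tool_pos: [0.5264, 0.0556, 0.0742]
tool_rot: [3.118, -0.019, 1.771]
contact_force: [-8.2, -1.5, 17.6]
opening: 0.0002
```

Request:
carry_out(targets=[[[0, 0, -0.03], 0], [[0, 0, -0.03], 0], [[0.044, -0.003, 0], 0.015], [[0.044, -0.003, 0], 0.015], [[0.044, -0.003, 0], 0.015], [[0.044, -0.004, 0], 0.015], [[0.044, -0.004, 0], 0.015], [[0.044, -0.004, 0], 0.015], [[0.02, -0.002, 0], 0.01], [[0, 0, 0], 0]], fingers=0.5)

```text
time: 44.7
tool_pos: [0.4579, 0.3392, 0.143]
tool_rot: [3.113, -0.022, 1.666]
contact_force: [0.1, -0.8, 0.6]
opening: 0.046
```

```bash
python3 - <<'E'
from h import *
plan(.455,.39,.13,1.667)
snap('wrist','w19');
E
```

```text
t 44.7 pos [0.4579 0.3392 0.143 ] rot [ 3.113 -0.022  1.666] F [ 0.1 -0.8  0.6] op 0.046
tool shift [0.0505 0.0016 0.0142] twist -0.0007 rows>= 2.0 tilt(x,y mrad) [26. 25.]
```

View pics/w19.png

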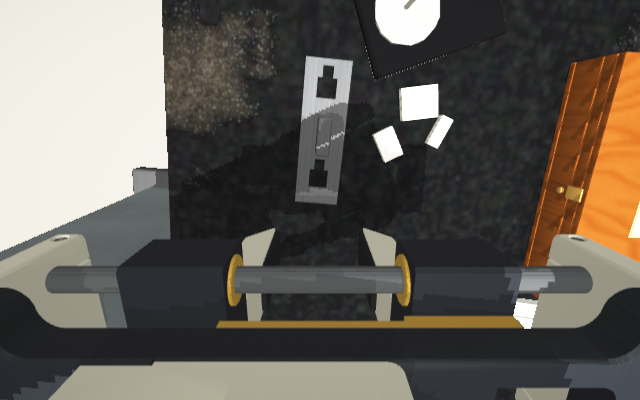

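```bash
python3 - <<'E'
from h import *
zoom('w19',285,45,365,215,4.5)
E
```

```text
(no output)
```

View pics/w19z.png

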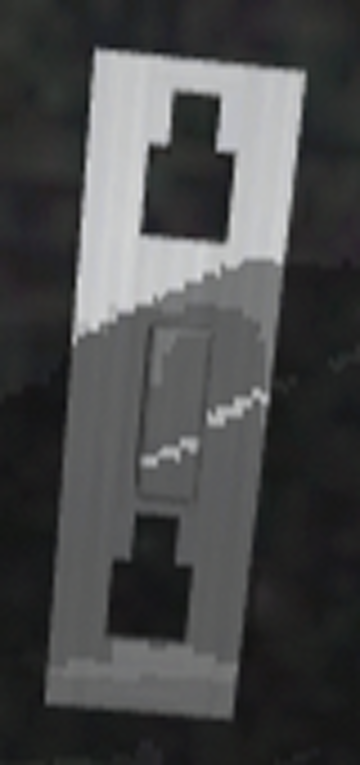

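```bash
python3 - <<'E'
from h import *
c=quad('w19',[(97,48),(305,72),(234,718),(45,704)],z=.005,f=4.5,u0=285,v0=45)
quad('w19',[(150,325),(213,326),(196,500),(136,496)],z=.036,f=4.5,u0=285,v0=45)
plan(c[0],c[1],.12,1.58)
plan(c[0],c[1],.04,1.58)
E
```

```text
centre [0.4601 0.396 ] len 0.141 wid 0.044 long dir 1.5732 from wid 1.5734
centre [0.4598 0.3961] len 0.0337 wid 0.0122 long dir 1.5792 from wid 1.6237
t 44.75 pos [0.458  0.3385 0.143 ] rot [ 3.113 -0.022  1.665] F [ 0.8 -0.2  1. ] op 0.0462
tool shift [0.0565 0.0068 0.0245] twist 0.0855 rows>= 2.0 tilt(x,y mrad) [26. 25.]
t 44.75 pos [0.458  0.3385 0.143 ] rot [ 3.113 -0.022  1.665] F [ 0.8 -0.2  1. ] op 0.0462
tool shift [0.0548 0.0046 0.1044] twist 0.0855 rows>= 3.0 tilt(x,y mrad) [26. 25.]
```

Request:
carry_out(targets=[[[0, -0.06, 0], 0.04], [[0, 0.06, 0], 0.04], [[0, -0.06, 0], 0], [[0, 0.06, 0], 0], [[0, 0, 0], 0]])

```text
time: 45.38
tool_pos: [0.4484, 0.3198, 0.1263]
tool_rot: [-3.115, 0.004, 1.579]
contact_force: [0.2, 0.1, 0.7]
opening: 0.046
```

```bash
python3 - <<'E'
from h import *
plan(.46,.396,.05,1.573)
E
```

```text
t 45.38 pos [0.4484 0.3198 0.1263] rot [-3.115  0.004  1.579] F [0.2 0.1 0.7] op 0.046
tool shift [0.0764 0.0143 0.0757] twist 0.0059 rows>= 2.0 tilt(x,y mrad) [-27.  -4.]
```

Request:
carry_out(targets=[[[0.01, -0.012, 0], 0], [[0.01, -0.012, 0], 0], [[0.01, -0.012, 0], 0], [[0.01, -0.012, 0], 0], [[0.01, -0.012, 0], 0]])

```text
time: 46.0
tool_pos: [0.3852, 0.372, 0.1295]
tool_rot: [-3.118, 0.001, 1.577]
contact_force: [-0.2, 0.4, -0.4]
opening: 0.046
```

Request:
carry_out(targets=[[[0, 0.015, 0], 0], [[0, 0.015, 0], 0], [[0, 0.015, 0], 0], [[0, 0.015, 0], 0], [[0, 0.015, 0], 0]])

```text
time: 46.62
tool_pos: [0.4645, 0.3734, 0.1278]
tool_rot: [-3.119, 0.001, 1.578]
contact_force: [-0.5, 0.3, -0.0]
opening: 0.0459
```

```bash
python3 - <<'E'
from h import *
plan(.46,.396,.05,1.573)
E
```

```text
t 46.62 pos [0.4645 0.3734 0.1278] rot [-3.119e+00  1.000e-03  1.578e+00] F [-0.5  0.3 -0. ] op 0.0459
tool shift [ 0.0227 -0.0025  0.0778] twist 0.0054 rows>= 2.0 tilt(x,y mrad) [-23.  -1.]
```

Request:
carry_out(targets=[[[0, 0.05, 0], 0], [[0, -0.05, 0], 0], [[0, 0, 0], 0]])

```text
time: 47.0
tool_pos: [0.4699, 0.372, 0.1229]
tool_rot: [-3.114, 0.004, 1.574]
contact_force: [0.6, -0.3, 0.3]
opening: 0.046
```

```bash
python3 - <<'E'
from h import *
plan(.46,.396,.05,1.573)
E
```

```text
t 47.0 pos [0.4699 0.372  0.1229] rot [-3.114  0.004  1.574] F [ 0.6 -0.3  0.3] op 0.046
tool shift [ 0.0243 -0.0078  0.0731] twist 0.0008 rows>= 2.0 tilt(x,y mrad) [-27.  -4.]
```

Request:
carry_out(targets=[[[0.01, -0.003, 0.025], 0], [[0.01, -0.003, 0.025], 0], [[0.004, -0.002, 0.02], 0], [[0, 0, 0.004], 0]])

```text
time: 47.5
tool_pos: [0.4654, 0.3957, 0.048]
tool_rot: [-3.119, 0.002, 1.571]
contact_force: [0.5, 0.6, 0.8]
opening: 0.0458
```

```bash
python3 - <<'E'
from h import *
plan(.46,.396,.014,1.573)
snap('wrist','w20')
E
```

```text
t 47.5 pos [0.4654 0.3957 0.048 ] rot [-3.119e+00  2.000e-03  1.571e+00] F [0.5 0.6 0.8] op 0.0458
tool shift [ 0.0003 -0.0047  0.0341] twist -0.0024 rows>= 1.0 tilt(x,y mrad) [-23.  -2.]
```

View pics/w20.png

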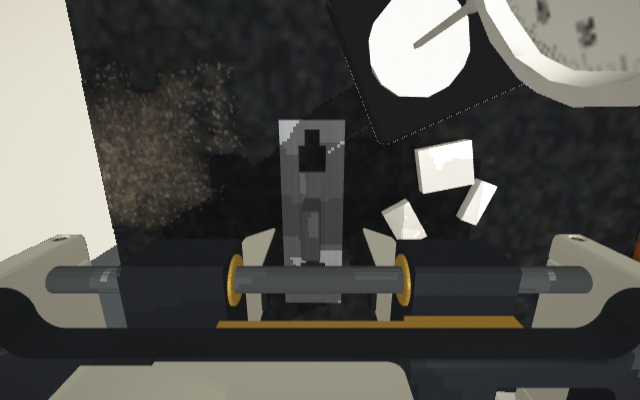

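Request:
carry_out(targets=[[[0, -0.002, 0.012], 0], [[0, -0.002, 0.012], 0], [[0, -0.001, 0.007], 0], [[0, 0, 0.002], 0]])

```text
time: 48.05
tool_pos: [0.4617, 0.3956, 0.0152]
tool_rot: [-3.123, -0.001, 1.569]
contact_force: [-0.4, 0.7, -0.3]
opening: 0.0457
```

Request:
carry_out(targets=[[[0, 0, 0], 0], [[0, 0, 0], 0], [[0, 0, 0], 0], [[0, 0, 0], 0], [[0, 0, 0], 0]], fingers=1, grip_force=40)

```text
time: 48.68
tool_pos: [0.462, 0.396, 0.0161]
tool_rot: [-3.124, -0.001, 1.569]
contact_force: [-0.0, 0.3, -1.1]
opening: 0.0116
```

```bash
python3 - <<'E'
from h import *
plan(.46,.396,.014,1.573)
E
```

```text
t 48.67 pos [0.462  0.396  0.0161] rot [-3.124e+00 -1.000e-03  1.569e+00] F [-0.   0.3 -1.1] op 0.0116
tool shift [ 0.     -0.002   0.0021] twist -0.0036 rows>= 1.0 tilt(x,y mrad) [-18.   1.]
```

Request:
carry_out(targets=[[[0, 0, -0.03], 0], [[0, 0, -0.04], 0], [[0, 0, -0.04], 0], [[0, 0, -0.005], 0]])

```text
time: 49.18
tool_pos: [0.4633, 0.395, 0.1318]
tool_rot: [-3.12, 0.001, 1.569]
contact_force: [-0.9, 0.0, -2.6]
opening: 0.012
```

Request:
carry_out(targets=[[[-0.03, 0, 0], -0.02], [[-0.043, -0.001, 0], -0.02], [[-0.043, -0.002, 0], -0.02], [[-0.043, -0.003, 0], -0.02], [[-0.043, -0.004, 0], -0.02], [[-0.043, -0.005, 0], -0.02], [[-0.043, -0.006, 0], -0.02], [[-0.043, -0.007, 0], -0.02], [[-0.04, -0.008, 0], -0.02], [[-0.02, -0.005, 0], -0.02]])

```text
time: 50.42
tool_pos: [0.4493, -0.0107, 0.1193]
tool_rot: [-3.1, -0.004, 1.78]
contact_force: [0.2, 0.2, -1.5]
opening: 0.0113
```

Request:
carry_out(targets=[[[0, 0, 0], 0]])

```text
time: 50.55
tool_pos: [0.4484, -0.0117, 0.1182]
tool_rot: [-3.098, -0.005, 1.777]
contact_force: [0.1, 0.1, -1.2]
opening: 0.0117
```

```bash
python3 - <<'E'
from h import *
plan(.457,-.0097,.09,1.7715)
snap('wrist','w21');snap('top','t21'); zoom('t21',230,150,410,260,4)
E
```

```text
t 50.55 pos [ 0.4484 -0.0117  0.1182] rot [-3.098 -0.005  1.777] F [ 0.1  0.1 -1.2] op 0.0117
tool shift [0.0001 0.01   0.0277] twist 0.0054 rows>= 1.0 tilt(x,y mrad) [-43.  -4.]
```

View pics/w21.png

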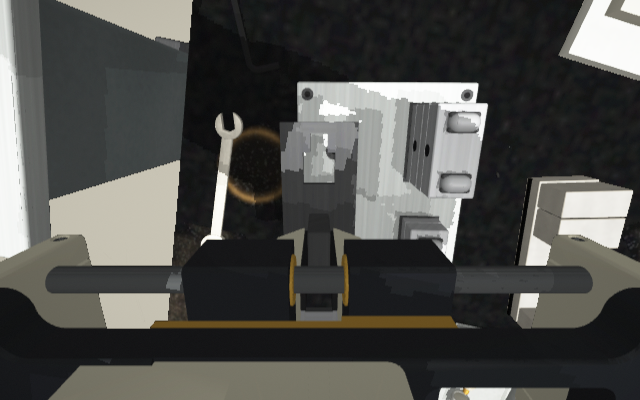

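Request:
carry_out(targets=[[[0, 0.004, 0.01], 0.003], [[0, 0.004, 0.015], 0.003], [[0, 0.001, 0.015], 0], [[0, 0, 0.012], 0], [[0, 0, 0.006], 0]])

```text
time: 51.28
tool_pos: [0.4552, -0.0043, 0.0556]
tool_rot: [-3.098, -0.006, 1.777]
contact_force: [0.2, -0.1, -1.4]
opening: 0.0117
```

```bash
python3 - <<'E'
from h import *
plan(.457,-.0097,.046,1.7715)
snap('wrist','w22');zoom('w22',260,90,380,260,4.5)
E
```

```text
t 51.27 pos [ 0.4552 -0.0043  0.0556] rot [-3.098 -0.006  1.777] F [ 0.2 -0.1 -1.4] op 0.0117
tool shift [-0.0057  0.001   0.0095] twist 0.0056 rows>= 1.0 tilt(x,y mrad) [-44.  -3.]
```

View pics/w22.png

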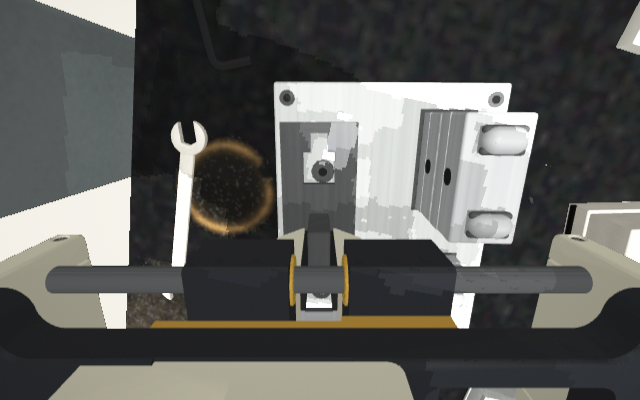

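View pics/w22z.png

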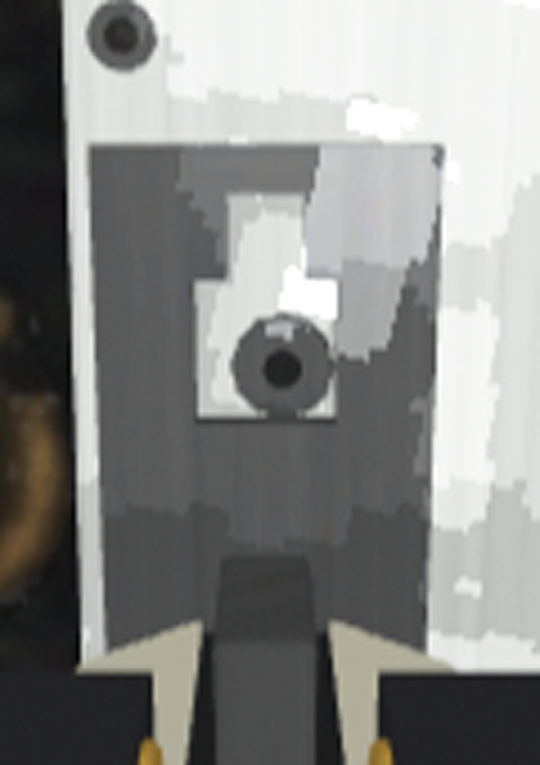

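```bash
python3 - <<'E'
from h import *
d=load('w22');Z=lambda a,b,z: ray(d,260+a/4.5,90+b/4.5,z)
h=Z(266.5,349,.0446);s=Z(283,367,.025);print('hole',h,'screw',s)
w=1.777;dx,dy=(s-h)[:2];print('tool delta',dx*np.cos(w)+dy*np.sin(w),dx*np.sin(w)-dy*np.cos(w))
# screw pred
M=lambda x,y:(np.cos(.2007)*x-np.sin(.2007)*y,np.sin(.2007)*x+np.cos(.2007)*y)
print('pred screw',np.array([.457,-.0097])+M(0,.044),'pred hole from TCP',np.array([.4552,-.0043])+.044*np.array([np.cos(w),np.sin(w)]))
a=ray(d,260+105/4.5,90+655/4.5,.04);b=ray(d,260+90/4.5,90+146/4.5,.04);print('fence edge dir',np.arctan2(*(b-a)[[1,0]]))
E
```

```text
hole [0.44560005 0.03905684 0.0446    ] screw [0.44845096 0.03335309 0.025     ]
tool delta -0.006166633529988979 0.0016227028864717501
pred screw [0.44822837 0.0334168 ] pred hole from TCP [0.4461912  0.03876787]
fence edge dir 1.772476181733126
```

Request:
carry_out(targets=[[[-0.003, 0.001, 0.002], 0.003], [[-0.003, 0.0005, 0.003], 0.002], [[0, 0, 0.003], 0]])

```text
time: 51.7
tool_pos: [0.4583, -0.0104, 0.0474]
tool_rot: [-3.099, -0.005, 1.772]
contact_force: [0.4, 0.5, -1.8]
opening: 0.0116
```

```bash
python3 - <<'E'
from h import *
plan(.457,-.0097,.03,1.7715)
snap('wrist','w23');zoom('w23',260,90,380,260,4.5)
E
```

```text
t 51.7 pos [ 0.4583 -0.0104  0.0474] rot [-3.099 -0.005  1.772] F [ 0.4  0.5 -1.8] op 0.0116
tool shift [ 0.0009 -0.0004  0.0174] twist 0.0002 rows>= 1.0 tilt(x,y mrad) [-43.  -3.]
```

View pics/w23z.png

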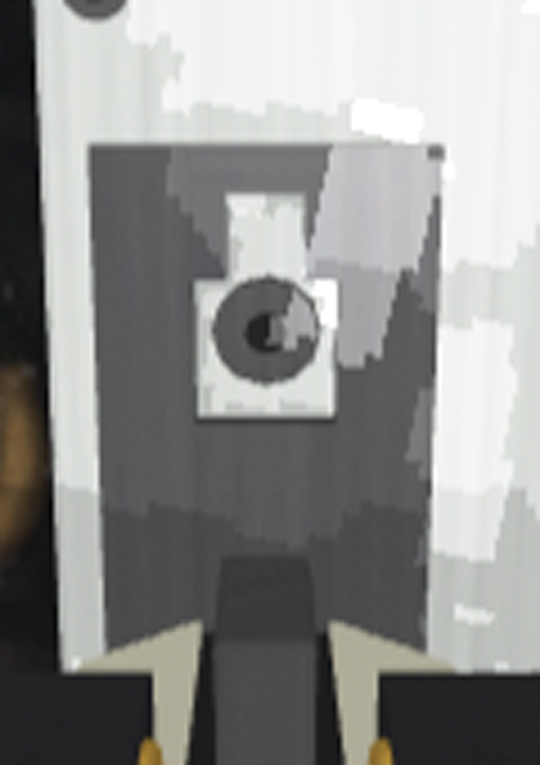

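```bash
python3 - <<'E'
from h import *
d=load('w23');Z=lambda a,b,z: ray(d,260+a/4.5,90+b/4.5,z)
h=Z(266.5,349,.0364);s=Z(266,330,.025)
w=1.772;dx,dy=(s-h)[:2];print('tool delta',dx*np.cos(w)+dy*np.sin(w),dx*np.sin(w)-dy*np.cos(w))
E
```

```text
tool delta 0.0005865146794185303 -0.0005144093999536145
```

Request:
carry_out(targets=[[[0.0005, -0.0003, 0.003], 0], [[0, 0.0002, 0.004], 0], [[0, 0.0002, 0.004], 0]])

```text
time: 52.12
tool_pos: [0.4577, -0.0099, 0.0358]
tool_rot: [-3.099, -0.005, 1.772]
contact_force: [0.5, 0.5, -2.0]
opening: 0.0119
```

Request:
carry_out(targets=[[[0, 0.0001, 0.003], 0], [[0, 0.0001, 0.002], 0]])

```text
time: 52.38
tool_pos: [0.4574, -0.0098, 0.0303]
tool_rot: [-3.099, -0.005, 1.772]
contact_force: [-6.3, 0.6, 20.5]
opening: 0.0118
```

```bash
python3 - <<'E'
from h import *
st()
snap('wrist','w24');zoom('w24',250,90,390,260,4.5)
E
```

```text
t 52.38 pos [ 0.4574 -0.0098  0.0303] rot [-3.099 -0.005  1.772] F [-6.3  0.6 20.5] op 0.0118
```

View pics/w24z.png

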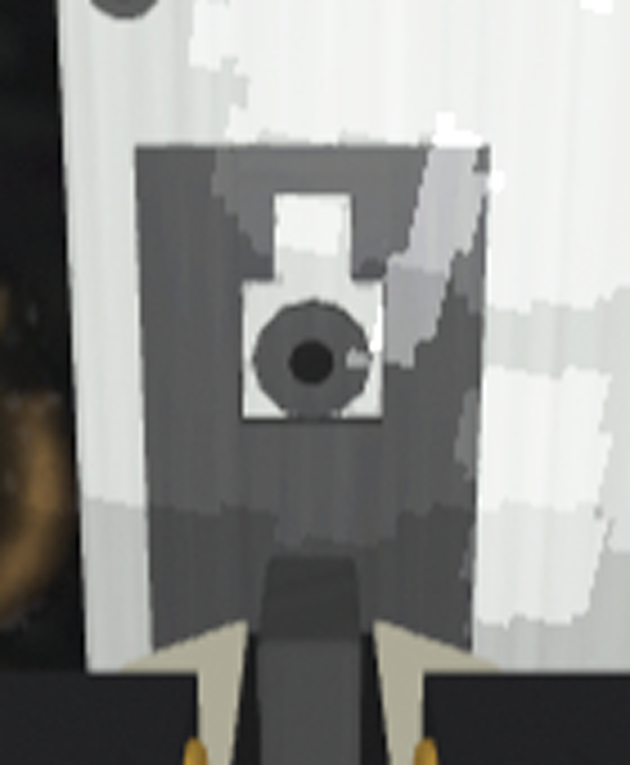

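Request:
carry_out(targets=[[[0, 0, -0.0005], 0], [[-0.004, 0, 0], 0], [[-0.004, 0, 0], 0]], grip_force=20)

```text
time: 52.8
tool_pos: [0.4593, -0.0179, 0.031]
tool_rot: [-3.099, -0.005, 1.772]
contact_force: [-0.3, 0.2, -2.2]
opening: 0.0118
```

```bash
python3 - <<'E'
from h import *
u=np.array([np.cos(1.7715),np.sin(1.7715)]); t=np.array([.4574,-.0098])-.016*u; print(t)
plan(t[0],t[1],.03,1.7715)
E
```

```text
[ 0.46058974 -0.02547882]
t 52.8 pos [ 0.4593 -0.0179  0.031 ] rot [-3.099 -0.005  1.772] F [-0.3  0.2 -2.2] op 0.0118
tool shift [-0.0077 -0.0002  0.0009] twist 0.0007 rows>= 1.0 tilt(x,y mrad) [-43.  -3.]
```

Request:
carry_out(targets=[[[-0.004, 0, 0.0005], 0], [[-0.003, 0, 0], 0]])

```text
time: 53.05
tool_pos: [0.4609, -0.0252, 0.0306]
tool_rot: [-3.1, -0.005, 1.772]
contact_force: [-0.7, 1.4, 0.9]
opening: 0.0117
```

Request:
carry_out(targets=[[[-0.002, 0, 0], 0], [[-0.001, 0, 0], 0]])

```text
time: 53.3
tool_pos: [0.4611, -0.0264, 0.0306]
tool_rot: [-3.1, -0.009, 1.77]
contact_force: [-0.1, 9.4, 1.6]
opening: 0.0115
```

```bash
python3 - <<'E'
from h import *
plan(.4606,-.0255,.03,1.7715)
snap('wrist','w25');zoom('w25',250,90,390,260,4.5)
E
```

```text
t 53.3 pos [ 0.4611 -0.0264  0.0306] rot [-3.1   -0.009  1.77 ] F [-0.1  9.4  1.6] op 0.0115
tool shift [ 0.0009 -0.0003  0.0006] twist -0.0018 rows>= 1.0 tilt(x,y mrad) [-43.   1.]
```

View pics/w25z.png

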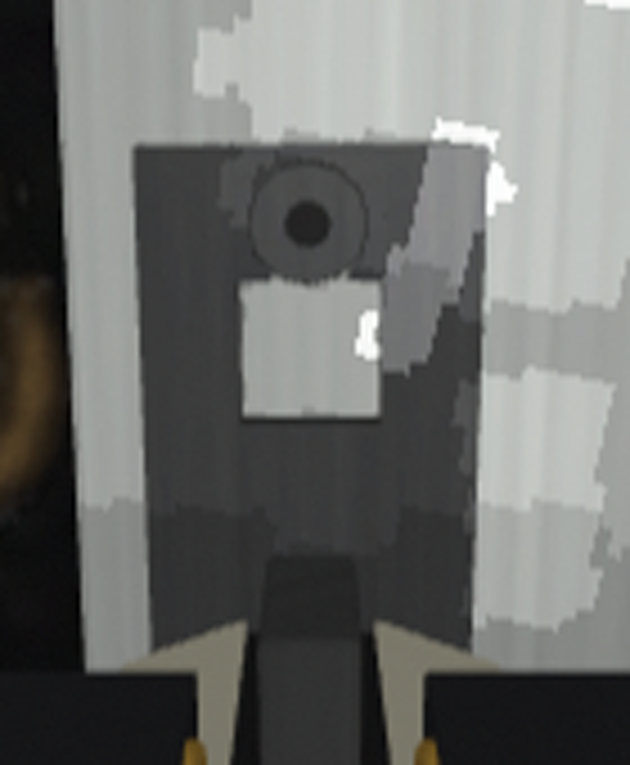

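Request:
carry_out(targets=[[[0.0008, 0, 0], 0], [[0, 0, 0], 0]], fingers=0.6)

```text
time: 53.6
tool_pos: [0.4611, -0.0258, 0.0307]
tool_rot: [-3.1, -0.009, 1.77]
contact_force: [-0.2, 0.5, 0.1]
opening: 0.0273
```

Request:
carry_out(targets=[[[0, 0, -0.005], 0], [[0, 0, -0.015], 0], [[0, 0, -0.03], 0], [[0, 0, -0.04], 0], [[0, 0, -0.03], 0], [[-0.03, 0, 0], 0], [[-0.03, 0, 0], 0], [[0, 0, 0], 0]])

```text
time: 54.6
tool_pos: [0.4794, -0.0876, 0.1571]
tool_rot: [-3.103, -0.005, 1.77]
contact_force: [-0.5, 0.0, 0.3]
opening: 0.0366
```

```bash
python3 - <<'E'
from h import *
st()
snap('wrist','w26');snap('top','t26');snap('side','s26');zoom('s26',250,130,360,260,5);zoom('t26',260,120,420,260,4.5)
E
```

```text
t 54.6 pos [ 0.4794 -0.0876  0.1571] rot [-3.103 -0.005  1.77 ] F [-0.5  0.   0.3] op 0.0366
```

View pics/w26.png

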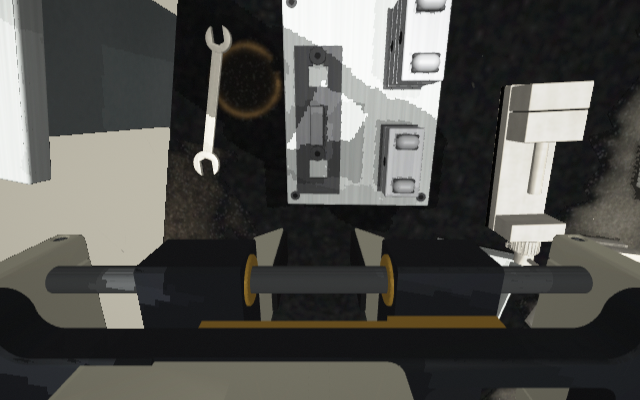

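View pics/s26z.png

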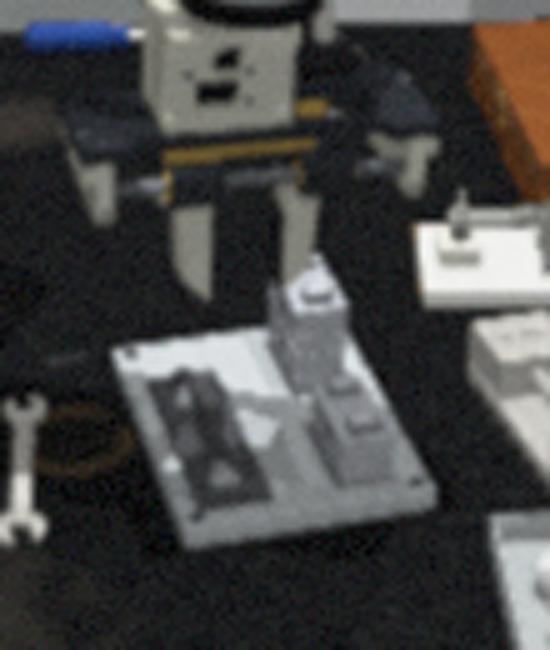

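```bash
python3 - <<'E'
from h import *
zoom('w26',285,30,355,205,4.5)
E
```

```text
(no output)
```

View pics/w26z.png

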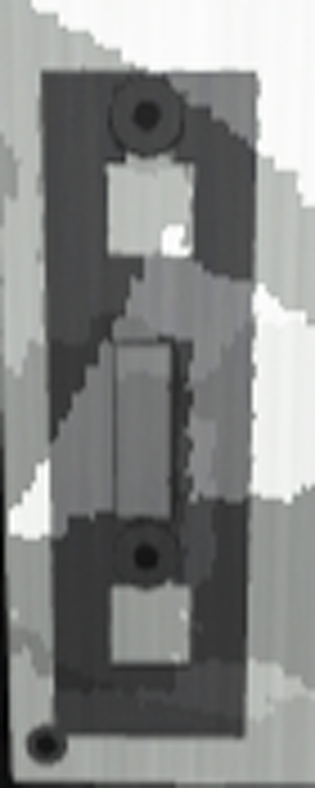

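View pics/t26.png

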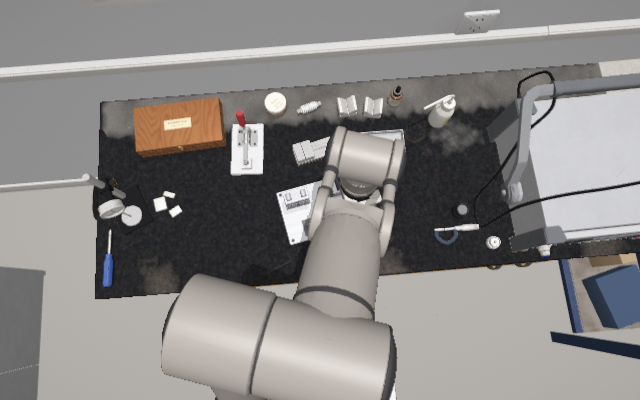

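```bash
python3 - <<'E'
from h import *
c=quad('w26',[(42,71),(257,72),(243,737),(55,733)],z=.019,f=4.5,u0=285,v0=30)
d=load('w26');Z=lambda a,b,z: ray(d,285+a/4.5,30+b/4.5,z)
a=Z(147,114,.025)[:2];b=Z(146,556,.025)[:2];m=(a+b)/2;u=(a-b)/np.linalg.norm(a-b);print('mid',m,np.linalg.norm(a-b),'dir',np.arctan2(u[1],u[0]))
e=c-m;print('along',e@u,'across',e@np.array([u[1],-u[0]]))
E
```

```text
centre [ 0.4607 -0.0259] len 0.14 wid 0.0438 long dir 1.7698 from wid 1.7591
mid [ 0.45713948 -0.00958799] 0.08870586217391266 dir 1.7675559168170019
along -0.016700716038467858 across 0.00034267918935240857
```

```bash
python3 - <<'E'
from h import *
zoom('s26',330,180,430,290,6)
st()
E
```

```text
t 54.75 pos [ 0.4786 -0.0854  0.1566] rot [-3.102 -0.007  1.772] F [-0.5 -0.4 -0.4] op 0.0368
```

View pics/s26z.png

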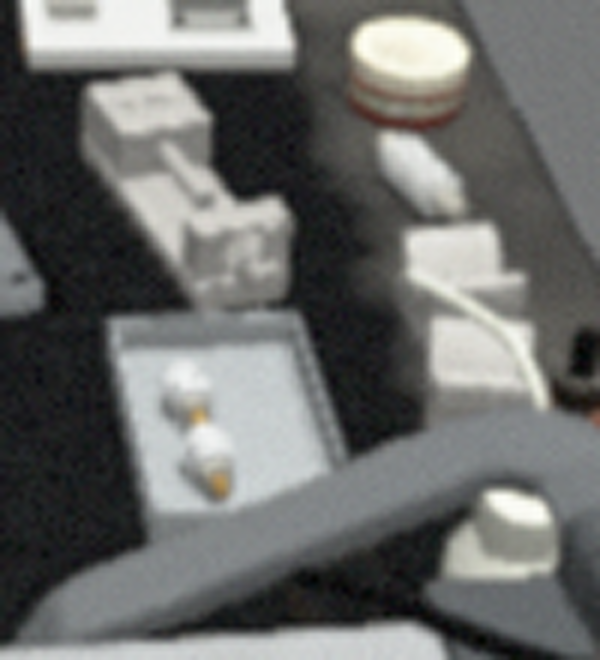

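Both adapters are in the tray, at about (187,385) and (208,450) in the zoomed view. The fence is locked, the risers are home and the arm is clear, so I am handing in.

```bash
python3 - <<'E'
from h import *
order.hand_in(); st()
E
```

```text
the job is handed in; nothing more can be done
the job is handed in; nothing more can be done
```

I handed the job in at about 55 s of simulated time; the hand-in gives no verdict.

- **Adapters:** both RF adapters were moved from the pallet into the sample tray. The last side view shows both inside it.
- **Risers:** only three were in the scene. One sits on each stud pair and the third is on top of the left one. A press with the closed fingers stopped at 44.1 mm (left and right lower) and 74.2 mm (left upper). The nominal tops are 44 and 74 mm, so all three are fully home.
- **Fence:** I lowered it over the screws and slid it until about 9 N showed at the slots' end. The last wrist picture put its origin 16.7 mm along from the screws' midpoint (nominal 16 mm) and 0.3 mm across. Its yaw was within about 0.01 rad of the pallet's. I judged it flat from the contact height and its apparent size; I had no direct measure of tilt.
- **Loupe and arm:** I did not touch the loupe, and it is in the same place in the top views. The arm was clear of everything at hand-in.

The gripper's tilt drifted during the run, up to about 0.04 rad. It was 0.043 rad while I lowered the fence. Pressing the risers home showed sideways forces up to about 12 N and vertical forces up to 34 N.

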